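# Load sprung power-module cradles and arm the test

## Task

Load every power module lying on the right bench into the cradle of its own colour on the rack: press the sprung plunger back with the module's end, let the module down flat on the cradle floor, right way up, and leave it clamped between plunger and fixed stop. Only when all of them are in, lift the red cover of the switch box until it stands upright, flip the toggle under it fully over towards the hinge (on), and close the cover completely. Leave the bottles and the tape roll where they stand.

Things in the scene. Friction and masses are not known exactly. Their poses are not given: they have to be found in the camera images.
- rack: aluminium plate 170 x 235 x 8 mm fixed to the left bench; carries three cradles side by side, 80 mm apart, in any order. Origin on the bench; its x axis points along the cradles, roughly away from the robot.
- cradle_red: fixed black cradle with red tags, for the red module. Origin: its underside, 8 mm above the bench, below a seated module's centre; z up, +x from fixed stop to sprung plunger. Floor 6 mm above the origin. Stop face at x = -45 mm, 14 mm high over the floor, 8 mm thick. Guides at x = +-20 to +-48 mm, 40 mm apart, flared, 17 mm over the floor (60 mm wide in all); sides open for fingers between.
- plunger_red (a joint): the red cradle's sprung plunger, a red plate 34 mm wide, 1 to 47 mm above the floor; face at x = 31 mm at 0 (rest), 45 mm at 0.014 (module seated), limit 0.030 m. Spring 4 N at rest to 11.5 N at the limit; springs straight back. A module held level 15 to 25 mm over the floor clears the stop and can press it back with its end, then go down behind the stop.
- module_red: loose power module, a box with a wide red band, grey ends and brass contacts at both ends, 90 (x) x 34 (y) x 30 (z) mm, about 0.16 kg; the two ends are alike, either may face the plunger. Origin: centre of its underside, z up. Starts on the right bench; may be absent.
- cradle_blue: fixed black cradle with blue tags, for the blue module. Origin: its underside, 8 mm above the bench, below a seated module's centre; z up, +x from fixed stop to sprung plunger. Floor 6 mm above the origin. Stop face at x = -45 mm, 14 mm high over the floor, 8 mm thick. Guides at x = +-20 to +-48 mm, 40 mm apart, flared, 17 mm over the floor (60 mm wide in all); sides open for fingers between.
- plunger_blue (a joint): the blue cradle's sprung plunger, a blue plate 34 mm wide, 1 to 47 mm above the floor; face at x = 31 mm at 0 (rest), 45 mm at 0.014 (module seated), limit 0.030 m. Spring 4 N at rest to 11.5 N at the limit; springs straight back. A module held level 15 to 25 mm over the floor clears the stop and can press it back with its end, then go down behind the stop.
- module_blue: loose power module, a box with a wide blue band, grey ends and brass contacts at both ends, 90 (x) x 34 (y) x 30 (z) mm, about 0.16 kg; the two ends are alike, either may face the plunger. Origin: centre of its underside, z up. Starts on the right bench; may be absent.
- cradle_yellow: fixed black cradle with yellow tags, for the yellow module. Origin: its underside, 8 mm above the bench, below a seated module's centre; z up, +x from fixed stop to sprung plunger. Floor 6 mm above the origin. Stop face at x = -45 mm, 14 mm high over the floor, 8 mm thick. Guides at x = +-20 to +-48 mm, 40 mm apart, flared, 17 mm over the floor (60 mm wide in all); sides open for fingers between.
- plunger_yellow (a joint): the yellow cradle's sprung plunger, a yellow plate 34 mm wide, 1 to 47 mm above the floor; face at x = 31 mm at 0 (rest), 45 mm at 0.014 (module seated), limit 0.030 m. Spring 4 N at rest to 11.5 N at the limit; springs straight back. A module held level 15 to 25 mm over the floor clears the stop and can press it back with its end, then go down behind the stop.
- module_yellow: loose power module, a box with a wide yellow band, grey ends and brass contacts at both ends, 90 (x) x 34 (y) x 30 (z) mm, about 0.16 kg; the two ends are alike, either may face the plunger. Origin: centre of its underside, z up. Starts on the right bench; may be absent.
- switch_box: grey box 96 x 74 x 26 mm fixed to the right bench; origin: centre of its underside, z up, +x towards the cover's hinge. A toggle stands at its centre under a red hinged cover.
- cover (a joint): red safety cover (78 x 40 x 26 mm, its top 54 mm above the bench) over the toggle: 0 closed, grows as it opens, to 1.95 rad; upright at 1.57. A light friction hinge (0.05 N m): stays where it is left.
- cover_grip (a point): centre of the disc on the cover's free end by which it is lifted: 18 mm diameter, 10 mm thick, its axis along the box's y (pinch it across y; it may turn between the fingers). 15 mm above the cover's top face when closed.
- cover_hinge (a point): a point on the cover's hinge axis, which lies along the box's y, 28 mm above the bench; the free end rises from the -x side and swings over to +x. The disc's centre is 66 mm from the hinge towards -x and 41 mm above it when the cover is closed.
- toggle (a joint): steel toggle lever on the box: 0 off (leaning 0.42 rad to the box's -x), 0.84 on (leaning to +x, towards the hinge). About 1 N at the tip; stays where it is left.
- toggle_tip (a point): the toggle's ball tip (9 mm), 20 mm from its pivot, which lies 28 mm above the bench at the box's centre.
- dispenser: white pump bottle 60 mm wide, 122 mm tall, on the left bench, a bystander; origin: centre of its underside.
- tape: orange tape roll 76 mm wide, 19 mm high, a bystander; origin: centre of its underside.
- flux: small flux bottle with needle, 38 mm wide, 118 mm tall, on the right bench, a bystander; origin: centre of its underside.

How it is judged:
By the outcome, as a careful person would: the job done as asked, in the order asked, and still so for the second after the job is handed in, with the robot touching nothing.
Of module_red, module_blue, module_yellow only 2 to 3 are there at a start; the rules pass over those that are not, and their reading is None.
At some moment in a run one of module_red, module_blue, module_yellow may be knocked a few centimetres aside while the robot is not near it.
It also fails if it takes over 208 s, if anything falls off the work surface, if the arm or the gripper's body presses on something with over 40 N, if the wrist force passes 120 N, or if a joint passes its speed limit or range.

## Robot

A 6-joint arm with a two-finger parallel gripper is mounted at the origin on a cart in front of the work surface, level with it; the furniture and walls round the work are solid. World frame = base frame: x ahead of the robot, y to its left, z up, the work surface at z = 0. Lengths are in m, angles in degrees, forces in N, time in s.
With the tool pointing down it reaches from about 0.4 to 0.825 m from the base axis. Payload 7 kg.
Tool frame: the origin (TCP) lies midway between the tips of the shut fingers; the grasp point (between the pads) lies 19 mm behind it; z points along the fingers, y is the line along which they close (so a half turn about z gives the same grasp; the last joint's range is limited). The gripper opens to 88 mm and grips with 3 to 60 N. Pads are 19 mm wide; open, the fingers measure 130 mm over their backs; the gripper's body (78 mm by 193 mm) begins 47 mm behind the grasp point.
Start: joints at [-58.092, 20.546, 0.682, 0, -70.136, -16.507], TCP at [0.179, -0.651, 0.187] pointing down, gripper open.
Joint ranges: [-176.03, 176.03], [-82.01, 121.73], [-58.28, 71.71], [-173.87, 95.51], [-174.79, -0.11], [-173.66, 173.66]. Speed limits (degrees/s): [136.94, 136.94, 172.46, 180, 180, 180].

## Interface

Orientations are given as [roll, pitch, yaw] about the fixed x, y, z axes, in that order (R = Rz(yaw) Ry(pitch) Rx(roll)).
In Python, from plant import r gives the robot as it stands. The module is installed in compiled form; this text tells all that it offers.
- The arm moves only by the tool play_rows, never from a script. Its argument "rows" is a list of rows, each an object with "slide": the shift along the tool's x, y, z as a fraction of full scale, a list of three; "delta_rot": the turn, a rotation vector about the tool's x, y, z as a fraction of full scale, a list of three; "fingers": the opening, from -1 (shut) to 1 (fully open). In form: [{"slide": [x, y, z], "delta_rot": [rx, ry, rz], "fingers": fingers}, ...]. A call has 1 to 8 rows; each row shifts and turns the commanded pose from where the row before left it, along the tool's axes as they then stand; what a row does not reach is not made up. Full scale, the value 1, is 0.15 m for a shift and 0.08 rad for a turn. A row lasts 1/8 s, in which the tool goes at most 62.5 mm and 10.7 degrees, less where a joint would pass 70% of its speed; a pose out of reach is approached as far as the arm can. A call with a number of a shift or a turn outside -1 to 1 is refused whole. A call with a gripper value outside its range is refused whole. The fingers move at their own pace and stop on an object; "squeeze" is the grip in N (left out, the last holds). Time passes only in rows, so rows that do not move let the fingers close. It gives the time, the measured TCP pose, the force, the opening and the grip force at its end, in the units of the state.
- r.get_state(): the state, without advancing time (a new reading comes with each control period).
- r.capture(name): name is "side" or "top" or "wrist"; returns a dict with "image" (400x640x3 uint8, blue, green, red), "fx", "fy", "cx", "cy" (pixels), "distortion" ([k1, k2, p1, p2, k3] as OpenCV has them; the pictures are not rectified), "R" (3x3) and "t" (3): a world point X has camera coordinates R X + t; the wrist camera has in their place "T_tool_cam" (4x4, takes a point from camera to tool coordinates, whose origin is the TCP and whose axes are the flange's). Camera axes: x right, y down, z forward; pixel columns grow to the right and rows downward; lengths in m; the calibration is good to about 2 mm. A picture is of the moment at which its call begins: read the wrist's pose just before it. There is no depth.
- r.close_job(): hands the job in; it is judged then, once.
The state is a dict: "time_s": time; "joints": joint angles; "qd": joint speeds; "joint_torque": joint torques, N m; "tcp_pos": TCP position; "eef_rot": TCP orientation; "contact_force": force on the tool from outside, world axes, zero at the start; "moment": the same for the moment, N m; "gripper_width": finger opening in m; "gripper_force": force on a finger pad.
Only numpy, scipy, OpenCV 4.12 (cv2) and the standard library are available. Lean on these libraries where they do the work, as an engineer would, in place of code of your own. Each camera call takes 0.05 s, during which the arm holds its last target. There are 200 camera calls.

## Working session

There is one attempt and no reset: what is moved stays moved. The work goes in short steps, Python scripts to look and compute and a tool call to move; the robot and the scene stay as the last step left them, time stands still between calls to the robot, and variables do not carry over. Pictures are saved under pics/ and viewed, at most 14 in all, crops included, and the job is handed in when it is done.

Besides the shell and the picture viewer there is one more tool, called after "Request:" as name(argument=value, ...) on one line, values as JSON. play_rows: Moves the arm, as the interface text tells. Shift numbers are shares of 0.15 m and turn numbers shares of 0.08 rad, none past 1 either way. Its arguments: {"type":"object","properties":{"rows":{"type":"array"},"squeeze":{"type":"number"}},"required":["rows"]}

```bash
mkdir -p pics; ls; python3 - <<'E'
from plant import r
import cv2,numpy as np
print(r.get_state())
for n in("side","top","wrist"):
    c=r.capture(n);cv2.imwrite(f"pics/{n}0.png",c["image"])
    print(n,{k:np.round(v,4).tolist() for k,v in c.items() if k!="image"})
    np.save(f"{n}0.npy",c,allow_pickle=True)
E
```

```text
pics
{'time_s': 0.0, 'joints': array([-5.80924692e+01,  2.05901285e+01,  6.31011910e-01, -2.08380930e-02,
       -7.01351509e+01, -1.65097578e+01]), 'qd': array([ 0.11795117, -0.05962894, -0.07350096,  0.1321427 , -0.14317674,
        0.03634421]), 'joint_torque': array([-5.86418191e-04, -5.82717741e+01,  2.93056029e+01,  6.99729234e+00,
        6.87827225e-03, -1.08739914e-04]), 'tcp_pos': array([ 0.17907005, -0.65021332,  0.18631425]), 'eef_rot': array([ 1.79904052e+02, -8.01016707e-03, -1.64609317e+02]), 'contact_force': array([ 0.16500335, -0.08436599, -0.11269269]), 'moment': array([ 0.05263057, -0.02120666,  0.02398622]), 'gripper_force': 0.0, 'gripper_width': 0.08766451596221064}
side {'fx': 469.1631, 'fy': 469.1631, 'cx': 322.7496, 'cy': 200.8646, 'distortion': [-0.135, 0.0, 0.0, 0.0, 0.0], 'R': [[0.9977, -0.0637, -0.0237], [-0.0547, -0.5473, -0.8351], [0.0403, 0.8345, -0.5496]], 't': [-0.592, 0.085, 1.6114]}
top {'fx': 376.4402, 'fy': 376.4402, 'cx': 313.887, 'cy': 201.4451, 'distortion': [-0.0543, 0.0, 0.0, 0.0, 0.0], 'R': [[-0.0261, -0.9995, -0.018], [-0.9972, 0.0273, -0.0697], [0.0702, 0.0162, -0.9974]], 't': [0.0095, 0.5962, 1.306]}
wrist {'fx': 339.3651, 'fy': 339.3651, 'cx': 318.3046, 'cy': 201.5339, 'distortion': [-0.051, 0.0, 0.0, 0.0, 0.0], 'T_tool_cam': [[-0.0006, -0.9601, -0.2795, 0.0769], [1.0, -0.0005, -0.0001, -0.0011], [-0.0, -0.2795, 0.9601, -0.1979], [0.0, 0.0, 0.0, 1.0]]}
```

View pics/top0.png

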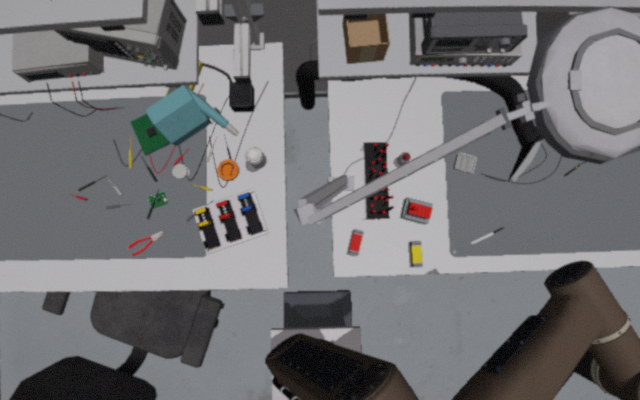

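View pics/side0.png

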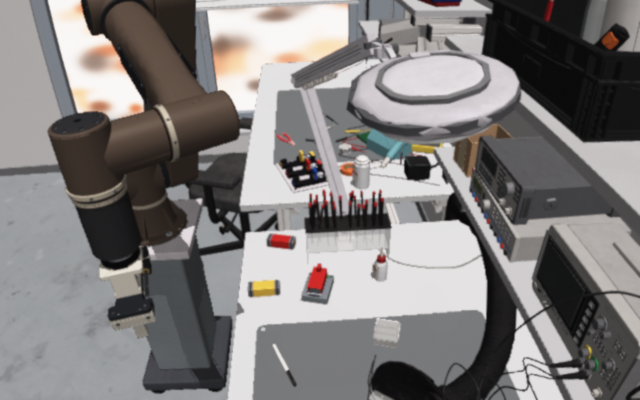

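View pics/wrist0.png

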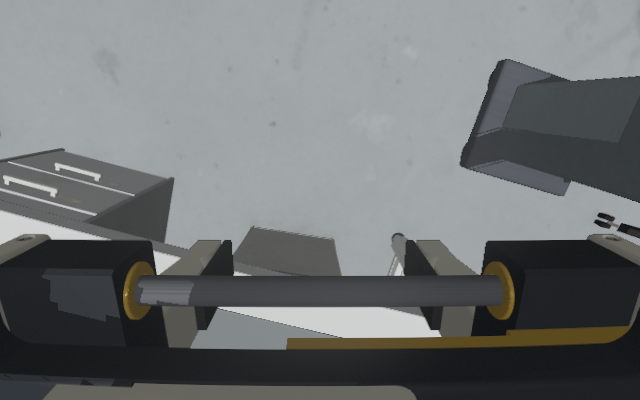

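Red module lies at top-view px (355,242), yellow at (417,254), and there is no blue one. The switch box is at (418,209). The rack is at (232,222), with the cradles yellow, red, blue from left to right. A lamp boom crosses overhead, so I'll triangulate its height too.

```bash
cat > h.py <<'E'
import cv2,numpy as np
from scipy.spatial.transform import Rotation as Ro
def K(c): return np.array([[c["fx"],0,c["cx"]],[0,c["fy"],c["cy"]],[0,0,1.]]),np.array(c["distortion"],float)
def ext(c,st=None):
    "world origin of camera, R cam->world"
    if "R" in c: R=np.array(c["R"]);return -R.T@np.array(c["t"]),R.T
    T=np.eye(4);T[:3,:3]=Ro.from_euler("xyz",st["eef_rot"],degrees=True).as_matrix();T[:3,3]=st["tcp_pos"]
    T=T@np.array(c["T_tool_cam"]);return T[:3,3],T[:3,:3]
def ray(c,uv,st=None):
    k,d=K(c);p=cv2.undistortPoints(np.array(uv,float).reshape(-1,1,2),k,d)[:,0]
    o,R=ext(c,st);return o,np.c_[p,np.ones(len(p))]@R.T
def onz(c,uv,z,st=None):
    o,d=ray(c,uv,st);return o+d*((z-o[2])/d[:,2])[:,None]
def tri(rays):
    A=0;b=0
    for o,d in rays:
        d=d/np.linalg.norm(d);P=np.eye(3)-np.outer(d,d);A=A+P;b=b+P@o
    return np.linalg.solve(A,b)
def proj(c,X,st=None):
    k,d=K(c);o,R=ext(c,st);X=np.atleast_2d(X);return cv2.projectPoints((X-o)@R,np.zeros(3),np.zeros(3),k,d)[0][:,0]
def mask(im,col):
    h,s,v=cv2.split(cv2.cvtColor(im,cv2.COLOR_BGR2HSV));h=h.astype(int)
    m={"red":(h<8)|(h>172),"yellow":(h>20)&(h<35),"blue":(h>105)&(h<128),"orange":(h>8)&(h<18)}[col]&(s>140)&(v>60)
    return m.astype(np.uint8)*255
def blobs(im,col,amin=20):
    cs=cv2.findContours(mask(im,col),cv2.RETR_EXTERNAL,cv2.CHAIN_APPROX_NONE)[0]
    return [(cv2.contourArea(c),cv2.minAreaRect(c),c) for c in cs if cv2.contourArea(c)>=amin]
def load(n): return np.load(n,allow_pickle=True).item()
E
python3 - <<'E'
from h import *
T=load("top0.npy");S=load("side0.npy")
for n,c in(("top",T),("side",S)):
    for col in("red","yellow","blue"):
        for a,rc,_ in blobs(c["image"],col,12):
            if n=="top" and not(180<rc[0][0]<450 and 180<rc[0][1]<290):continue
            if n=="side" and not(220<rc[0][0]<450 and 140<rc[0][1]<330):continue
            print(n,col,a,np.round(rc[0]),np.round(rc[1]),round(rc[2]),onz(c,rc[0],.03)[0].round(3))
def tt(a,b):return tri([(ray(T,a)[0],ray(T,a)[1][0]),(ray(S,b)[0],ray(S,b)[1][0])]).round(3)
print("boomend",tt((303,212),(298,85)),tt((350,180),(368,52)), "strip?",tt((310,210),(340,190)),tt((505,125),(340,190)))
print("boom pts",[tt((430,166),(320,y)) for y in(110,140,170)])
print("flux",onz(T,[(403,157)],.1),onz(S,[(380,278)],0),"rack corners",onz(T,[(193,209),(258,192),(269,236),(208,254)],.008).round(3))
print("stand",onz(T,[(366,143),(386,143),(388,216),(367,218)],.12).round(3),"disp",onz(T,[(255,156)],.1),"benchedge",onz(T,[(287,270),(332,270),(400,275)],0).round(3))
for n,c,b in(("t",T,(180,180,450,275)),("s",S,(230,140,450,310))):
    cv2.imwrite(f"pics/{n}c.png",cv2.resize(c["image"][b[1]:b[3],b[0]:b[2]],None,fx=2.9,fy=2.9,interpolation=cv2.INTER_CUBIC))
E
```

```text
top red 120.0 [355. 242.] [ 9. 16.] 13 [ 0.451 -0.146  0.03 ]
top red 33.0 [225. 215.] [ 4. 12.] 72 [0.556 0.306 0.03 ]
top red 223.5 [419. 210.] [22. 11.] 14 [ 0.555 -0.373  0.03 ]
top red 26.5 [222. 203.] [ 3. 11.] 72 [0.597 0.317 0.03 ]
top red 12.5 [375. 198.] [4. 4.] 45 [ 0.603 -0.222  0.03 ]
top yellow 134.0 [416. 254.] [16. 10.] 85 [ 0.404 -0.355  0.03 ]
top yellow 36.5 [204. 223.] [ 4. 12.] 72 [0.529 0.381 0.03 ]
top yellow 30.5 [200. 211.] [ 4. 11.] 72 [0.573 0.395 0.03 ]
top blue 29.0 [247. 208.] [ 4. 11.] 79 [0.577 0.229 0.03 ]
top blue 27.0 [244. 196.] [ 4. 10.] 72 [0.621 0.24  0.03 ]
side red 286.0 [318. 277.] [15. 26.] 17 [ 0.558 -0.344  0.03 ]
side red 23.0 [381. 258.] [5. 6.] 90 [ 0.75  -0.279  0.03 ]
side red 182.0 [280. 241.] [18. 12.] 6 [ 0.448 -0.165  0.03 ]
side red 32.0 [308. 164.] [11.  5.] 90 [0.553 0.321 0.03 ]
side yellow 251.0 [263. 288.] [14. 21.] 85 [ 0.404 -0.374  0.03 ]
side yellow 13.5 [301. 156.] [9. 2.] 81 [0.53  0.401 0.03 ]
side yellow 94.0 [423. 148.] [21.  6.] 6 [1.048 0.417 0.03 ]
side blue 21.5 [315. 174.] [11.  4.] 90 [0.58  0.246 0.03 ]
boomend [0.536 0.012 0.472] [ 0.66  -0.098  0.588] strip? [0.608 0.003 0.101] [ 0.675 -0.49   0.429]
boom pts [array([ 0.607, -0.275,  0.511]), array([ 0.611, -0.296,  0.442]), array([ 0.615, -0.317,  0.371])]
flux [[ 0.73132836 -0.30922326  0.1       ]] [[ 0.74010184 -0.33111517  0.        ]] rack corners [[0.582 0.429 0.008]
 [0.637 0.193 0.008]
 [0.479 0.156 0.008]
 [0.42  0.376 0.008]]
stand [[ 0.778 -0.185  0.12 ]
 [ 0.776 -0.251  0.12 ]
 [ 0.535 -0.247  0.12 ]
 [ 0.531 -0.179  0.12 ]] disp [[0.74910919 0.18602635 0.1       ]] benchedge [[ 0.357  0.096  0.   ]
 [ 0.353 -0.064  0.   ]
 [ 0.329 -0.304  0.   ]]
```

View pics/tc.png

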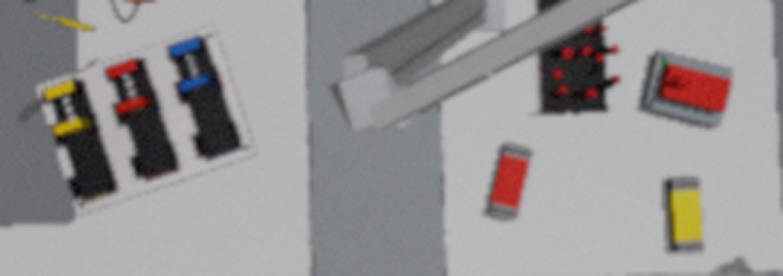

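View pics/sc.png

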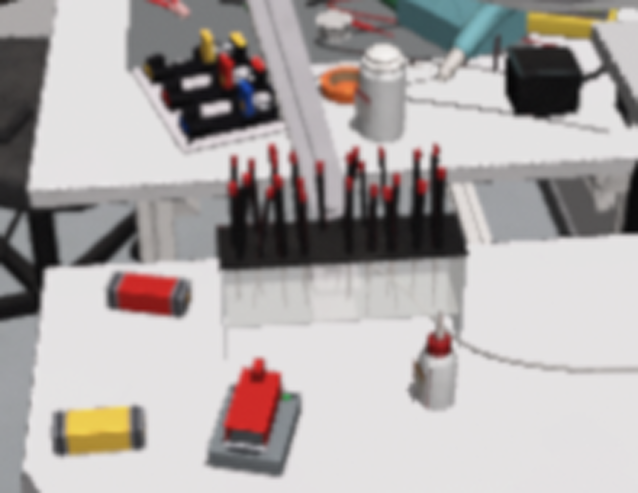

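Seen so far:
- Cradles open towards +x, with the plungers at the far end.
- The cover's disc is on the +y end of the box, so the hinge is at -y.
- Red and yellow modules lie near (0.45,-0.15) and (0.40,-0.36).

The lamp boom's height is still ambiguous, so I'll check the triangulation residuals.

```bash
python3 - <<'E'
from h import *
T=load("top0.npy");S=load("side0.npy")
def tt(n,a,b):
    X=tri([(ray(T,a)[0],ray(T,a)[1][0]),(ray(S,b)[0],ray(S,b)[1][0])])
    print(n,X.round(3),"res px",(proj(T,X)-a).round(1),(proj(S,X)-b).round(1))
tt("lampcentre",(603,85),(440,90)); tt("head",(303,212),(298,85)); tt("chan end",(350,180),(368,52))
for t,y in((.25,115),(.5,140),(.75,165),(1,190)):
  for f in (0.1,.4,.7,.95):
    tt(f"strip{y} f{f}",(310+195*f,210-85*f),(303+37*(y-92)/98,y))
E
```

```text
lampcentre [ 0.768 -0.581  0.658] res px [[ 1.2 -3.7]] [[-3.8  1.6]]
head [0.536 0.012 0.472] res px [[0.1 2. ]] [[ 1.5 -0.1]]
chan end [ 0.66  -0.098  0.588] res px [[  2.8 -30.4]] [[-23.2   3.1]]
strip115 f0.1 [ 0.568 -0.052  0.4  ] res px [[0.  0.3]] [[ 0.2 -0. ]]
strip115 f0.4 [ 0.592 -0.19   0.463] res px [[ 0.5 12.2]] [[10.8 -1.9]]
strip115 f0.7 [ 0.612 -0.311  0.52 ] res px [[ 1.  24.3]] [[22.2 -5.3]]
strip115 f0.95 [ 0.627 -0.4    0.565] res px [[ 1.  34.5]] [[32.5 -9.1]]
strip140 f0.1 [ 0.583 -0.054  0.318] res px [[-0.  -3.4]] [[-3.   0.3]]
strip140 f0.4 [ 0.607 -0.202  0.394] res px [[0.3 8.8]] [[ 8.2 -1.4]]
strip140 f0.7 [ 0.627 -0.33   0.463] res px [[ 0.7 21. ]] [[20.3 -4.8]]
strip140 f0.95 [ 0.642 -0.424  0.516] res px [[ 0.7 31.3]] [[31.2 -8.7]]
strip165 f0.1 [ 0.6   -0.057  0.231] res px [[ 0.  -6.7]] [[-6.3  0.6]]
strip165 f0.4 [ 0.624 -0.215  0.322] res px [[0.1 5.6]] [[ 5.5 -0.9]]
strip165 f0.7 [ 0.643 -0.35   0.404] res px [[ 0.5 18. ]] [[18.3 -4.3]]
strip165 f0.95 [ 0.657 -0.447  0.466] res px [[ 0.5 28.5]] [[29.8 -8.3]]
strip190 f0.1 [ 0.617 -0.06   0.139] res px [[ 0.2 -9.7]] [[-9.6  0.8]]
strip190 f0.4 [ 0.641 -0.229  0.248] res px [[0.  2.8]] [[ 2.9 -0.5]]
strip190 f0.7 [ 0.66  -0.371  0.344] res px [[ 0.3 15.3]] [[16.4 -3.8]]
strip190 f0.95 [ 0.673 -0.472  0.415] res px [[ 0.3 25.9]] [[28.5 -7.9]]
```

```bash
python3 - <<'E'
from h import *
S=load("side0.npy")
cv2.imwrite("pics/boom.png",cv2.resize(S["image"][20:220,260:500],None,fx=2.9,fy=2.9,interpolation=cv2.INTER_CUBIC))
E
```

```text
(no output)
```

View pics/boom.png

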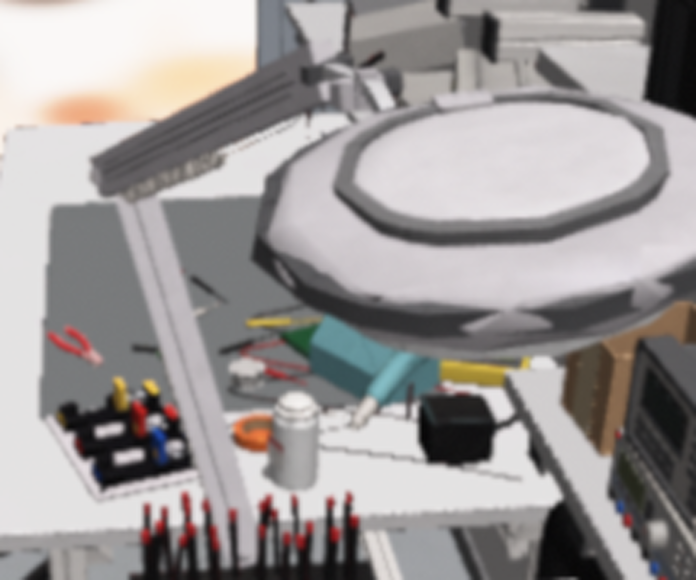

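The strip in the side view runs behind the screwdriver handles. The boom's head is near (0.54, 0.01, 0.47) and it slopes down over the stand at x>0.55, so I'll stay at x<0.5 when crossing. First I'll move to a vantage point over the right bench.

```bash
cat >> h.py <<'E'
def plan(p,yaw,n,st=None,tilt=0):
    "print even rows (pos then yaw) from the pose st to p,yaw with the tool down; shifts follow the turning axes"
    from plant import r
    st=st or r.get_state();p0=np.array(st["tcp_pos"]);y0=st["eef_rot"][2]
    dy=(yaw-y0+180)%360-180
    R=Ro.from_euler("xyz",st["eef_rot"],degrees=True);Rt=Ro.from_euler("xyz",[180,0,yaw],degrees=True)
    e=(R.inv()*Rt).as_rotvec()
    for i in range(n):
        Ri=R*Ro.from_rotvec(e*i/n);d=Ri.inv().apply((np.array(p)-p0)/n)
        if i in(0,n-1) or abs(dy)>3: print(i,"slide",(d/.15).round(3).tolist(),"rot",(e/n/.08).round(3).tolist())
    print("dist/row mm",np.linalg.norm(np.array(p)-p0)/n*1e3,"dyaw",dy)
def wrist(name):
    from plant import r
    st=r.get_state();c=r.capture("wrist");c["st"]=st
    np.save(name+".npy",c,allow_pickle=True);cv2.imwrite(f"pics/{name}.png",c["image"]);return c,st
E
python3 -c "
from h import *
plan([.48,-.29,.22],-180,8)"
```

```text
0 slide [-0.321, 0.223, -0.028] rot [0.002, -0.0, 0.42]
1 slide [-0.314, 0.234, -0.028] rot [0.002, -0.0, 0.42]
2 slide [-0.306, 0.244, -0.028] rot [0.002, -0.0, 0.42]
3 slide [-0.297, 0.254, -0.028] rot [0.002, -0.0, 0.42]
4 slide [-0.289, 0.264, -0.028] rot [0.002, -0.0, 0.42]
5 slide [-0.28, 0.274, -0.028] rot [0.002, -0.0, 0.42]
6 slide [-0.27, 0.283, -0.028] rot [0.002, -0.0, 0.42]
7 slide [-0.261, 0.292, -0.028] rot [0.002, -0.0, 0.42]
dist/row mm 58.83245176804305 dyaw -15.395717844914287
```

Request:
play_rows(rows=[{"slide": [-0.32,0.22,-0.03],"delta_rot": [0,0,0.42],"fingers": 1},{"slide": [-0.31,0.23,-0.03],"delta_rot": [0,0,0.42],"fingers": 1},{"slide": [-0.31,0.24,-0.03],"delta_rot": [0,0,0.42],"fingers": 1},{"slide": [-0.3,0.25,-0.03],"delta_rot": [0,0,0.42],"fingers": 1},{"slide": [-0.29,0.26,-0.03],"delta_rot": [0,0,0.42],"fingers": 1},{"slide": [-0.28,0.27,-0.03],"delta_rot": [0,0,0.42],"fingers": 1},{"slide": [-0.27,0.28,-0.03],"delta_rot": [0,0,0.42],"fingers": 1},{"slide": [-0.26,0.29,-0.03],"delta_rot": [0,0,0.42],"fingers": 1}])

```text
time_s: 1.15
tcp_pos: [0.482, -0.2926, 0.2234]
eef_rot: [180.0, 0.0, 179.9]
contact_force: [0.8, -1.5, 0.3]
gripper_width: 0.0875
gripper_force: 0.0
```

Request:
play_rows(rows=[{"slide": [0,0,0],"delta_rot": [0,0,0],"fingers": 1},{"slide": [0,0,0],"delta_rot": [0,0,0],"fingers": 1}])

```text
time_s: 1.4
tcp_pos: [0.4809, -0.294, 0.223]
eef_rot: [180.0, -0.0, -179.9]
contact_force: [0.4, -0.7, 0.6]
gripper_width: 0.0875
gripper_force: 0.0
```

```bash
python3 - <<'E'
from h import *
c,st=wrist("w1");print(st["tcp_pos"].round(4),st["eef_rot"].round(2),st["time_s"])
for col in("red","yellow"):
    for a,rc,k in blobs(c["image"],col,150):
        q=onz(c,cv2.boxPoints(rc),.03,st)[:,:2]
        print(col,a,np.round(rc[0]),"c",q.mean(0).round(4),"edges",[(np.linalg.norm(q[(i+1)%4]-q[i])*1e3).round(1) for i in(0,1)],[np.degrees(np.arctan2(*(q[(i+1)%4]-q[i])[::-1])).round(1) for i in(0,1)])
E
```

```text
[ 0.4809 -0.294   0.223 ] [ 1.7999e+02 -4.0000e-02 -1.7993e+02] 1.4
red 1904.5 [251. 238.] c [ 0.5651 -0.3794] edges [np.float64(42.1), np.float64(82.3)] [np.float64(159.7), np.float64(72.0)]
red 1486.0 [441. 143.] c [ 0.4487 -0.1542] edges [np.float64(58.8), np.float64(42.1)] [np.float64(167.7), np.float64(75.1)]
yellow 3051.5 [490. 339.] c [ 0.7196 -0.0485] edges [np.float64(402.0), np.float64(29.7)] [np.float64(90.8), np.float64(19.0)]
yellow 477.5 [132. 291.] c [ 0.6437 -0.5428] edges [np.float64(28.6), np.float64(83.0)] [np.float64(98.1), np.float64(-2.7)]
yellow 628.5 [501. 291.] c [ 0.6421 -0.0522] edges [np.float64(86.3), np.float64(34.6)] [np.float64(-172.4), np.float64(87.8)]
yellow 1609.5 [259. 101.] c [ 0.4029 -0.3611] edges [np.float64(36.2), np.float64(60.2)] [np.float64(91.6), np.float64(0.4)]
```

View pics/w1.png

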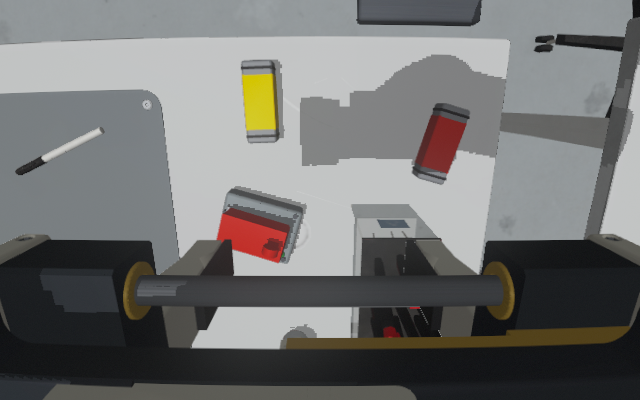

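The wrist view shows the yellow module at px (259,101), red at (441,143), and the switch box at (262,225) with its disc near (272,245). I'll grasp red first at about (0.450,-0.150), yaw -13.5°.

```bash
python3 -c "
from h import *
plan([.4496,-.1502,.09],166.5,6)"
```

```text
0 slide [0.034, 0.16, 0.148] rot [0.0, -0.002, 0.491]
1 slide [0.041, 0.159, 0.148] rot [0.0, -0.002, 0.491]
2 slide [0.047, 0.157, 0.148] rot [0.0, -0.002, 0.491]
3 slide [0.053, 0.155, 0.148] rot [0.0, -0.002, 0.491]
4 slide [0.059, 0.153, 0.148] rot [0.0, -0.002, 0.491]
5 slide [0.065, 0.151, 0.148] rot [0.0, -0.002, 0.491]
dist/row mm 33.114849255019124 dyaw -13.501401245169745
```

Request:
play_rows(rows=[{"slide": [0.034,0.16,0.148],"delta_rot": [0,0,0.49],"fingers": 1},{"slide": [0.041,0.159,0.148],"delta_rot": [0,0,0.49],"fingers": 1},{"slide": [0.047,0.157,0.148],"delta_rot": [0,0,0.49],"fingers": 1},{"slide": [0.053,0.155,0.148],"delta_rot": [0,0,0.49],"fingers": 1},{"slide": [0.059,0.153,0.148],"delta_rot": [0,0,0.49],"fingers": 1},{"slide": [0.065,0.151,0.148],"delta_rot": [0,0,0.49],"fingers": 1},{"slide": [0,0,0],"delta_rot": [0,0,0],"fingers": 1},{"slide": [0,0,0],"delta_rot": [0,0,0],"fingers": 1}])

```text
time_s: 2.45
tcp_pos: [0.4504, -0.151, 0.0906]
eef_rot: [-180.0, 0.0, 166.5]
contact_force: [0.1, -0.3, -0.1]
gripper_width: 0.0874
gripper_force: 0.0
```

```bash
python3 - <<'E'
from h import *
c,st=wrist("w2")
for a,rc,k in blobs(c["image"],"red",150):
    q=onz(c,k[:,0],.03,st);print(a,np.round(rc[0]),q.min(0).round(3),q.max(0).round(3))
plan([.4496,-.1502,.007],166.5,4)
E
```

```text
2910.5 [320. 200.] [ 0.417 -0.175  0.03 ] [ 0.482 -0.128  0.03 ]
0 slide [0.002, 0.001, 0.14] rot [0.0, 0.004, -0.0]
3 slide [0.002, 0.001, 0.14] rot [0.0, 0.004, -0.0]
dist/row mm 20.944855631297884 dyaw 0.0066065226953355705
```

View pics/w2.png

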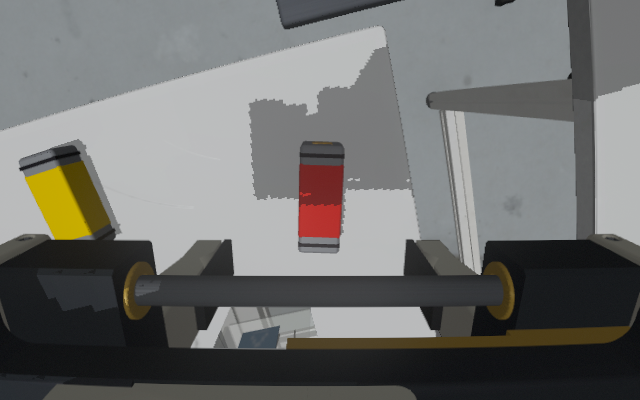

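The red module is centred under the open fingers at px (321,197), so I can descend and grip.

Request:
play_rows(rows=[{"slide": [0,0,0.14],"delta_rot": [0,0,0],"fingers": 1},{"slide": [0,0,0.14],"delta_rot": [0,0,0],"fingers": 1},{"slide": [0,0,0.14],"delta_rot": [0,0,0],"fingers": 1},{"slide": [0,0,0.14],"delta_rot": [0,0,0],"fingers": 1},{"slide": [0,0,0],"delta_rot": [0,0,0],"fingers": -1},{"slide": [0,0,0],"delta_rot": [0,0,0],"fingers": -1},{"slide": [0,0,0],"delta_rot": [0,0,0],"fingers": -1},{"slide": [0,0,0],"delta_rot": [0,0,0],"fingers": -1}], squeeze=40)

```text
time_s: 3.5
tcp_pos: [0.4506, -0.15, 0.0068]
eef_rot: [180.0, 0.1, 166.5]
contact_force: [-0.3, 0.6, -0.4]
gripper_width: 0.0532
gripper_force: 0.0
```

Request:
play_rows(rows=[{"slide": [0,0,0],"delta_rot": [0,0,0],"fingers": -1},{"slide": [0,0,0],"delta_rot": [0,0,0],"fingers": -1},{"slide": [0,0,0],"delta_rot": [0,0,0],"fingers": -1},{"slide": [0,0,0],"delta_rot": [0,0,0],"fingers": -1}])

```text
time_s: 4.0
tcp_pos: [0.4501, -0.15, 0.006]
eef_rot: [-180.0, -0.0, 166.5]
contact_force: [0.1, -0.5, 0.3]
gripper_width: 0.0133
gripper_force: 0.0
```

The fingers closed past 34 mm, so the module isn't between them. I'll take another look.

Request:
play_rows(rows=[{"slide": [0,0,0],"delta_rot": [0,0,0],"fingers": 1},{"slide": [0,0,0],"delta_rot": [0,0,0],"fingers": 1},{"slide": [0,0,0],"delta_rot": [0,0,0],"fingers": 1},{"slide": [0,0,0],"delta_rot": [0,0,0],"fingers": 1},{"slide": [0,0,0],"delta_rot": [0,0,0],"fingers": 1},{"slide": [0,0,0],"delta_rot": [0,0,0],"fingers": 1},{"slide": [0,0,0],"delta_rot": [0,0,0],"fingers": 1},{"slide": [0,0,0],"delta_rot": [0,0,0],"fingers": 1}])

```text
time_s: 5.0
tcp_pos: [0.4501, -0.15, 0.0061]
eef_rot: [180.0, -0.0, 166.5]
contact_force: [-0.1, 1.0, 0.8]
gripper_width: 0.0855
gripper_force: 0.0
```

```bash
python3 - <<'E'
from h import *
c,st=wrist("w3");print(st["tcp_pos"],st["gripper_width"],c["T_tool_cam"])
print(proj(c,st["tcp_pos"],st),proj(c,st["tcp_pos"]+[0,0,.019],st))
w=load("w2.npy");print("w2 tcp px",proj(w,w["st"]["tcp_pos"],w["st"]), "module centre top px", proj(w,[.4496,-.1502,.03],w["st"]))
E
```

```text
[ 0.45008841 -0.15001951  0.00605411] 0.08548193676532606 [[-5.61414125e-04 -9.60198223e-01 -2.79318917e-01  7.61040068e-02]
 [ 9.99999531e-01 -7.59508486e-04  6.00979122e-04 -1.87909931e-03]
 [-7.89204173e-04 -2.79318448e-01  9.60198199e-01 -1.97911693e-01]
 [ 0.00000000e+00  0.00000000e+00  0.00000000e+00  1.00000000e+00]]
[[321.13941175 230.10167239]] [[321.43323205 242.11214087]]
w2 tcp px [[321.13999869 230.10051425]] module centre top px [[321.22237401 201.44194366]]
```

View pics/w3.png

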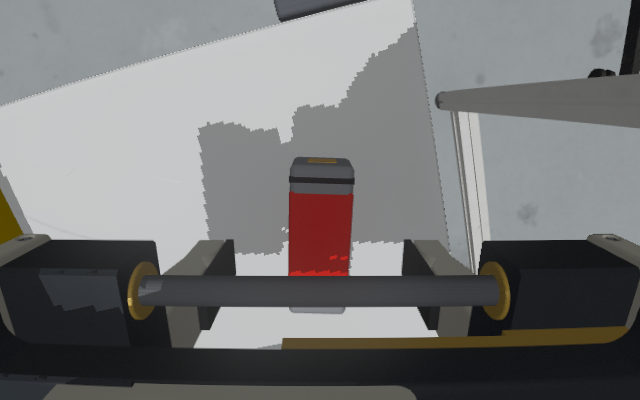

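The module is still lying between the fingers (cols 290–350), yet they closed past it. I'll close again and look at where the fingertips really are.

Request:
play_rows(rows=[{"slide": [0,0,0],"delta_rot": [0,0,0],"fingers": -1},{"slide": [0,0,0],"delta_rot": [0,0,0],"fingers": -1},{"slide": [0,0,0],"delta_rot": [0,0,0],"fingers": -1},{"slide": [0,0,0],"delta_rot": [0,0,0],"fingers": -1},{"slide": [0,0,0],"delta_rot": [0,0,0],"fingers": -1},{"slide": [0,0,0],"delta_rot": [0,0,0],"fingers": -1},{"slide": [0,0,0],"delta_rot": [0,0,0],"fingers": -1},{"slide": [0,0,0],"delta_rot": [0,0,0],"fingers": -1}])

```text
time_s: 6.05
tcp_pos: [0.4501, -0.15, 0.0061]
eef_rot: [180.0, -0.0, 166.5]
contact_force: [-0.1, 1.2, -0.1]
gripper_width: 0.0131
gripper_force: 0.0
```

```bash
python3 - <<'E'
from h import *
c,st=wrist("w4");print(st["tcp_pos"].round(4),st["gripper_width"],st["gripper_force"],st["time_s"])
from plant import r
s=r.capture("side");np.save("side4.npy",s,allow_pickle=True)
a=cv2.resize(c["image"],(640,400));b=cv2.resize(s["image"][150:330,180:420],(266*1,200))
can=np.zeros((600,640,3),np.uint8);can[:400]=a;can[400:,:266]=b
cv2.imwrite("pics/w4c.png",can)
E
```

```text
[ 0.4501 -0.15    0.0061] 0.013053517413484445 0.0 6.05
```

View pics/w4c.png

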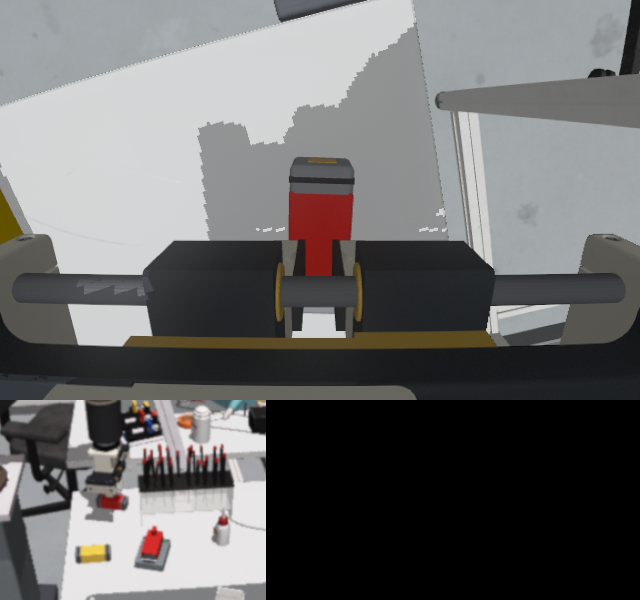

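The width is stuck at 13 mm, and the picture doesn't show clearly whether the module is gripped. I'll lift 60 mm and check numerically whether it comes along.

Request:
play_rows(rows=[{"slide": [0,0,-0.1],"delta_rot": [0,0,0],"fingers": -1},{"slide": [0,0,-0.1],"delta_rot": [0,0,0],"fingers": -1},{"slide": [0,0,-0.1],"delta_rot": [0,0,0],"fingers": -1},{"slide": [0,0,-0.1],"delta_rot": [0,0,0],"fingers": -1},{"slide": [0,0,0],"delta_rot": [0,0,0],"fingers": -1}])

```text
time_s: 6.78
tcp_pos: [0.451, -0.15, 0.067]
eef_rot: [180.0, 0.1, 166.5]
contact_force: [0.5, 0.6, -0.3]
gripper_width: 0.0004
gripper_force: 0.0
```

```bash
python3 - <<'E'
from h import *
a=load("w4.npy");c,st=wrist("w5");print(st["tcp_pos"].round(4),st["contact_force"].round(2),st["gripper_width"])
for w in(a,c):
    for ar,rc,k in blobs(w["image"],"red",150): print(ar,np.round(rc[0]),np.round(rc[1]),cv2.boundingRect(k))
# finger row profiles
g=cv2.cvtColor(c["image"],cv2.COLOR_BGR2GRAY);
for y in(244,250,260,268): print(y,g[y,270:370:4])
E
```

```text
[ 0.451 -0.15   0.067] [ 0.52  0.59 -0.35] 0.00043448217861407235
3712.5 [319. 234.] [63. 83.] (289, 191, 64, 85)
3125.5 [319. 208.] [47. 78.] (295, 169, 49, 79)
244 [ 47  47  45  46  45  44  43  43  43  99  89  39  79  37  56 100  41  39
  41  41  41  42  43  42  43]
250 [ 46  44  43  43  43  43  40  42  39  99  70  36 119  37  42  99  37  38
  38  38  40  41  40  42  41]
260 [ 42  41  41  40  41  39  40  37  36  96  34  34 117  33  33  95  35  37
  36  37  39  39  39  38  38]
268 [ 38  37  38  38  36  37  37  36  46  74  31  32 169  31  32  71  73  35
  35  35  34  35  37  35  36]
```

The module stayed behind and the fingers went fully shut, so they pass above it. I'll triangulate the module's actual height from the wrist views at different heights.

```bash
python3 - <<'E'
from h import *
ws=[load(f"w{i}.npy") for i in(1,2,3,5)]
def nearest(w):
    b=[b for b in blobs(w["image"],"red",400)]
    b=min(b,key=lambda b:abs(b[1][0][0]-(441 if w is ws[0] else 320)))
    q=cv2.boxPoints(b[1]);q=q[np.argsort(q[:,1])];top=q[:2];return top[np.argsort(top[:,0])]
for i in(0,1):
    rays=[];px=[]
    for w in ws:
        u=nearest(w)[i];px.append(u);o,d=ray(w,u,w["st"]);rays.append((o,d[0]))
    for sel in((1,2,3),(1,2),(2,3),(0,1)):
        X=tri([rays[j] for j in sel]);print(i,sel,X.round(4),[np.round(proj(ws[j],X,ws[j]["st"])[0]-px[j],1).tolist() for j in sel])
w=ws[2]
# depth of finger edges, side view fingertips
s=load("side4.npy");print("side proj tcp(.450,-.150,.006)",proj(s,[.4501,-.15,.006]),"module centre top",proj(s,[.4496,-.15,.03]),"ends",proj(s,[[.4496-.0437,-.15+.0105,.03],[.4496+.0437,-.15-.0105,.03]]))
cv2.imwrite("pics/s4.png",cv2.resize(s["image"][170:270,220:360],None,fx=5,fy=5,interpolation=cv2.INTER_CUBIC))
E
```

```text
0 (1, 2, 3) [ 0.417 -0.16   0.025] [[-0.4, 0.0], [0.6, 0.3], [-0.0, -0.3]]
0 (1, 2) [ 0.4167 -0.1598  0.0261] [[-0.4, -0.1], [0.5, 0.2]]
0 (2, 3) [ 0.4176 -0.1605  0.0219] [[0.4, 0.1], [-0.3, -0.1]]
0 (0, 1) [ 0.417  -0.1617  0.0112] [[0.5, 1.9], [-1.4, -2.4]]
1 (1, 2, 3) [ 0.4286 -0.1267  0.0114] [[0.3, -0.0], [-0.6, 0.3], [0.2, -0.2]]
1 (1, 2) [ 0.4284 -0.1267  0.0118] [[0.4, -0.1], [-0.5, 0.2]]
1 (2, 3) [ 0.4288 -0.1266  0.0104] [[-0.4, 0.2], [0.3, -0.1]]
1 (0, 1) [ 0.4252 -0.1275  0.029 ] [[0.0, 0.0], [-0.0, -0.0]]
side proj tcp(.450,-.150,.006) [[281.11723992 243.72461696]] module centre top [[280.40126538 237.81707487]] ends [[266.77669755 236.56545855]
 [294.1829051  239.07345075]]
```

View pics/s4.png

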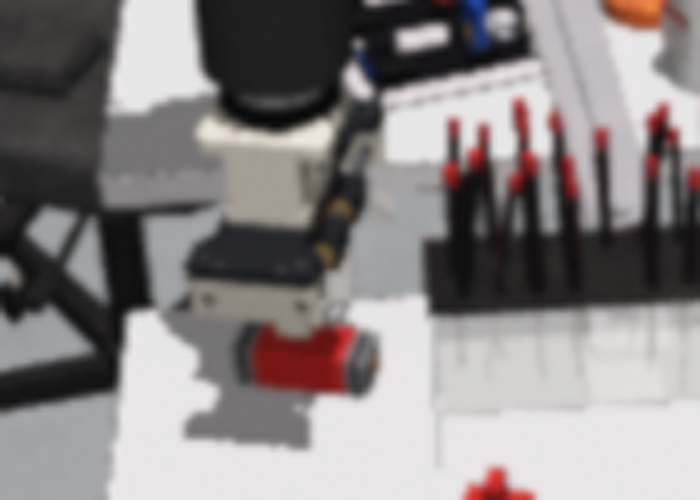

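The side view shows the fingertips ending at the module's top while the reported TCP is at z=0.006. The wrist image agrees: the tip edge is at row ~240 and the TCP projects to row 230. So the real fingertips end roughly 35–40 mm short of the reported TCP. I'll open and make a guarded descent to measure the offset.

Request:
play_rows(rows=[{"slide": [0,0,0],"delta_rot": [0,0,0],"fingers": 1},{"slide": [0,0,0],"delta_rot": [0,0,0],"fingers": 1},{"slide": [0,0,0],"delta_rot": [0,0,0],"fingers": 1},{"slide": [0,0,0],"delta_rot": [0,0,0],"fingers": 1},{"slide": [0,0,0],"delta_rot": [0,0,0],"fingers": 1},{"slide": [0,0,0],"delta_rot": [0,0,0],"fingers": 1},{"slide": [0,0,0],"delta_rot": [0,0,0],"fingers": 1},{"slide": [0,0,0],"delta_rot": [0,0,0],"fingers": 1}])

```text
time_s: 7.82
tcp_pos: [0.4501, -0.15, 0.0661]
eef_rot: [180.0, 0.0, 166.5]
contact_force: [0.3, 0.2, -0.1]
gripper_width: 0.0747
gripper_force: 0.0
```

Request:
play_rows(rows=[{"slide": [0,0,0.1],"delta_rot": [0,0,0],"fingers": 1},{"slide": [0,0,0.1],"delta_rot": [0,0,0],"fingers": 1},{"slide": [0,0,0.1],"delta_rot": [0,0,0],"fingers": 1},{"slide": [0,0,0.1],"delta_rot": [0,0,0],"fingers": 1},{"slide": [0,0,0.03],"delta_rot": [0,0,0],"fingers": 1},{"slide": [0,0,0.03],"delta_rot": [0,0,0],"fingers": 1},{"slide": [0,0,0.0],"delta_rot": [0,0,0],"fingers": 1}])

```text
time_s: 8.7
tcp_pos: [0.4502, -0.15, -0.0028]
eef_rot: [180.0, 0.0, 166.5]
contact_force: [-0.8, 0.6, 0.7]
gripper_width: 0.0873
gripper_force: 0.0
```

No contact at z=-0.003. Continuing in small steps.

Request:
play_rows(rows=[{"slide": [0,0,0.03],"delta_rot": [0,0,0],"fingers": 1},{"slide": [0,0,0.03],"delta_rot": [0,0,0],"fingers": 1},{"slide": [0,0,0],"delta_rot": [0,0,0],"fingers": 1}])

```text
time_s: 9.07
tcp_pos: [0.4498, -0.15, -0.0123]
eef_rot: [-180.0, -0.0, 166.5]
contact_force: [-0.3, -0.1, 0.1]
gripper_width: 0.0873
gripper_force: 0.0
```

Request:
play_rows(rows=[{"slide": [0,0,0.02],"delta_rot": [0,0,0],"fingers": 1},{"slide": [0,0,0.02],"delta_rot": [0,0,0],"fingers": 1},{"slide": [0,0,0],"delta_rot": [0,0,0],"fingers": 1}])

```text
time_s: 9.45
tcp_pos: [0.4499, -0.15, -0.0182]
eef_rot: [-180.0, -0.0, 166.5]
contact_force: [0.0, -0.4, 0.4]
gripper_width: 0.0875
gripper_force: 0.0
```

The TCP reads 18 mm below the bench with no contact, which confirms the offset. Going a little further in 2–3 mm steps to find the bench.

Request:
play_rows(rows=[{"slide": [0,0,0.02],"delta_rot": [0,0,0],"fingers": 1},{"slide": [0,0,0.02],"delta_rot": [0,0,0],"fingers": 1},{"slide": [0,0,0],"delta_rot": [0,0,0],"fingers": 1}])

```text
time_s: 9.82
tcp_pos: [0.4498, -0.15, -0.0242]
eef_rot: [-180.0, -0.0, 166.5]
contact_force: [0.5, 0.4, -0.5]
gripper_width: 0.0879
gripper_force: 0.0
```

Request:
play_rows(rows=[{"slide": [0,0,0.013],"delta_rot": [0,0,0],"fingers": 1},{"slide": [0,0,0.013],"delta_rot": [0,0,0],"fingers": 1},{"slide": [0,0,0],"delta_rot": [0,0,0],"fingers": 1}])

```text
time_s: 10.2
tcp_pos: [0.4499, -0.15, -0.028]
eef_rot: [-180.0, -0.0, 166.5]
contact_force: [-0.5, 0.2, 0.4]
gripper_width: 0.0878
gripper_force: 0.0
```

Request:
play_rows(rows=[{"slide": [0,0,0.013],"delta_rot": [0,0,0],"fingers": 1},{"slide": [0,0,0.013],"delta_rot": [0,0,0],"fingers": 1},{"slide": [0,0,0],"delta_rot": [0,0,0],"fingers": 1}])

```text
time_s: 10.58
tcp_pos: [0.4499, -0.1501, -0.0319]
eef_rot: [-180.0, -0.0, 166.5]
contact_force: [0.1, 0.2, -0.3]
gripper_width: 0.0873
gripper_force: 0.0
```

Request:
play_rows(rows=[{"slide": [0,0,0.01],"delta_rot": [0,0,0],"fingers": 1},{"slide": [0,0,0],"delta_rot": [0,0,0],"fingers": 1}])

```text
time_s: 10.82
tcp_pos: [0.45, -0.15, -0.0333]
eef_rot: [-180.0, -0.0, 166.5]
contact_force: [-0.7, -0.0, -0.4]
gripper_width: 0.0877
gripper_force: 0.0
```

Request:
play_rows(rows=[{"slide": [0,0,0],"delta_rot": [0,0,0],"fingers": -1},{"slide": [0,0,0],"delta_rot": [0,0,0],"fingers": -1},{"slide": [0,0,0],"delta_rot": [0,0,0],"fingers": -1},{"slide": [0,0,0],"delta_rot": [0,0,0],"fingers": -1},{"slide": [0,0,0],"delta_rot": [0,0,0],"fingers": -1},{"slide": [0,0,0],"delta_rot": [0,0,0],"fingers": -1},{"slide": [0,0,0],"delta_rot": [0,0,0],"fingers": -1},{"slide": [0,0,0],"delta_rot": [0,0,0],"fingers": -1}], squeeze=40)

```text
time_s: 11.82
tcp_pos: [0.4501, -0.15, -0.0332]
eef_rot: [180.0, 0.0, 166.5]
contact_force: [0.4, 0.3, -0.5]
gripper_width: 0.0339
gripper_force: 39.7
```

Gripped: 34 mm opening at 39.7 N. The module's bottom is therefore 33 mm above the reported TCP, and I'll use that offset from here on. Lifting and crossing to the rack.

```bash
python3 - <<'E'
from h import *
from plant import r
st=r.get_state()
def chain(wps):
    global st
    for p,yaw,n in wps:
        print(p,yaw);plan(p,yaw,n,st);st=dict(st,tcp_pos=np.array(p),eef_rot=np.array([180,0,yaw]))
chain([([.44,-.15,.09],166.5,3),([.42,.03,.10],180,4),([.45,.22,.14],-165,4),([.58,.22,.16],-165,3)])
E
```

```text
[0.44, -0.15, 0.09] 166.5
0 slide [0.022, -0.005, -0.274] rot [0.0, 0.0, 0.002]
2 slide [0.022, -0.005, -0.274] rot [0.0, 0.0, 0.002]
dist/row mm 41.21477887906295 dyaw -0.023897485812739205
[0.42, 0.03, 0.1] 180
0 slide [0.102, 0.284, -0.017] rot [0.0, 0.0, -0.736]
1 slide [0.086, 0.289, -0.017] rot [0.0, 0.0, -0.736]
2 slide [0.068, 0.294, -0.017] rot [0.0, 0.0, -0.736]
3 slide [0.051, 0.298, -0.017] rot [0.0, 0.0, -0.736]
dist/row mm 45.34589286804264 dyaw 13.5
[0.45, 0.22, 0.14] -165
0 slide [-0.05, 0.317, -0.067] rot [-0.0, 0.0, -0.818]
1 slide [-0.071, 0.313, -0.067] rot [-0.0, 0.0, -0.818]
2 slide [-0.091, 0.307, -0.067] rot [-0.0, 0.0, -0.818]
3 slide [-0.111, 0.301, -0.067] rot [-0.0, 0.0, -0.818]
dist/row mm 49.11720676097126 dyaw 15
[0.58, 0.22, 0.16] -165
0 slide [-0.279, -0.075, -0.044] rot [0.0, 0.0, 0.0]
2 slide [-0.279, -0.075, -0.044] rot [0.0, 0.0, 0.0]
dist/row mm 43.843154793219675 dyaw 0
```

Request:
play_rows(rows=[{"slide": [0.02,0,-0.27],"delta_rot": [0,0,0],"fingers": -1},{"slide": [0.02,0,-0.27],"delta_rot": [0,0,0],"fingers": -1},{"slide": [0.02,0,-0.27],"delta_rot": [0,0,0],"fingers": -1},{"slide": [0.1,0.28,-0.02],"delta_rot": [0,0,-0.74],"fingers": -1},{"slide": [0.09,0.29,-0.02],"delta_rot": [0,0,-0.74],"fingers": -1},{"slide": [0.07,0.29,-0.02],"delta_rot": [0,0,-0.74],"fingers": -1},{"slide": [0.05,0.3,-0.02],"delta_rot": [0,0,-0.74],"fingers": -1}])

```text
time_s: 12.7
tcp_pos: [0.4199, 0.0326, 0.1003]
eef_rot: [180.0, -0.0, -179.8]
contact_force: [2.1, 1.5, -1.9]
gripper_width: 0.0337
gripper_force: 39.7
```

Request:
play_rows(rows=[{"slide": [-0.05,0.32,-0.07],"delta_rot": [0,0,-0.82],"fingers": -1},{"slide": [-0.07,0.31,-0.07],"delta_rot": [0,0,-0.82],"fingers": -1},{"slide": [-0.09,0.31,-0.07],"delta_rot": [0,0,-0.82],"fingers": -1},{"slide": [-0.11,0.3,-0.07],"delta_rot": [0,0,-0.82],"fingers": -1},{"slide": [-0.28,-0.08,-0.04],"delta_rot": [0,0,0],"fingers": -1},{"slide": [-0.28,-0.08,-0.04],"delta_rot": [0,0,0],"fingers": -1},{"slide": [-0.28,-0.08,-0.04],"delta_rot": [0,0,0],"fingers": -1},{"slide": [0,0,0],"delta_rot": [0,0,0],"fingers": -1}])

```text
time_s: 13.7
tcp_pos: [0.583, 0.2195, 0.159]
eef_rot: [-180.0, -0.1, -165.0]
contact_force: [-0.3, -0.3, -3.4]
gripper_width: 0.0338
gripper_force: 39.7
```

```bash
python3 - <<'E'
from h import *
c,st=wrist("w6");print(st["tcp_pos"].round(4),st["eef_rot"].round(2),st["gripper_width"])
for col in("red","yellow","blue"):
    for a,rc,k in blobs(c["image"],col,30): print(col,a,np.round(rc[0],1),np.round(rc[1],1),round(rc[2]),cv2.boundingRect(k),onz(c,rc[0],.061,st)[0].round(4))
E
```

```text
[0.583  0.2195 0.159 ] [-1.7996e+02 -7.0000e-02 -1.6498e+02] 0.03379449196274402
red 2124.5 [317.5 322. ] [30. 73.] 90 (281, 307, 74, 31) [0.7159 0.253  0.061 ]
red 401.5 [407.5 225.4] [12.1 37.4] 88 (389, 219, 38, 14) [0.593  0.3068 0.061 ]
red 4442.0 [319.5 245. ] [60. 79.] 90 (280, 215, 80, 61) [0.6331 0.2328 0.061 ]
red 639.5 [409.5 178.5] [19. 45.] 90 (387, 169, 46, 20) [0.5503 0.2939 0.061 ]
yellow 1255.0 [247.  342.4] [158.   10.8] 1 (168, 337, 159, 12) [0.7597 0.1884 0.061 ]
yellow 2508.5 [435.9 339.3] [ 16.4 204. ] 89 (334, 330, 205, 19) [0.7053 0.3784 0.061 ]
yellow 228.5 [237.5 296. ] [48.  12.3] 84 (232, 272, 14, 49) [0.7075 0.1683 0.061 ]
yellow 268.0 [399.3 292.1] [11.7 55.9] 5 (392, 264, 13, 57) [0.6617 0.3224 0.061 ]
yellow 409.5 [488.  221.9] [12.7 36.5] 88 (470, 215, 37, 14) [0.5701 0.3793 0.061 ]
yellow 746.0 [491.5 175. ] [20. 55.] 90 (464, 165, 56, 21) [0.5278 0.3648 0.061 ]
```

View pics/w6.png

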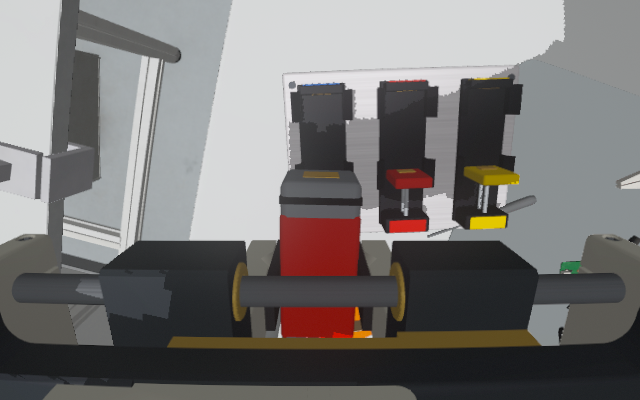

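The module is held square. In this picture:
- The cradles, from left to right, are blue, red, yellow.
- The red plunger is at px (409,178) and its rear tag at (407,225).
- The red stop tag is near (405,82).

Next I'll get the cradle frames from the tags and the plungers' lower edges.

```bash
python3 - <<'E'
from h import *
c=load("w6.npy");st=c["st"];im=c["image"]
h,s,v=cv2.split(cv2.cvtColor(im,cv2.COLOR_BGR2HSV));h=h.astype(int)
near={}
for col,m in(("red",(h<10)|(h>170)),("yellow",(h>18)&(h<36)),("blue",(h>100)&(h<130))):
    mm=(m&(s>110)&(v>60)).astype(np.uint8);mm[:60]=0;mm[100:]=0;mm[:,:280]=0;mm[:,530:]=0
    y,x=np.nonzero(mm)
    if len(x): near[col]=np.array([(x.min()+x.max())/2,y.mean()]);print(col,len(x),x.min(),x.max(),y.min(),y.max())
P={k:onz(c,u,.028,st)[0] for k,u in near.items()}
for k,p in P.items(): print("near tag",k,p.round(4))
for a,b in(("blue","red"),("red","yellow"),("blue","yellow")):
    d=P[b]-P[a];print(a,b,np.linalg.norm(d[:2]).round(4),"yaw",np.degrees(np.arctan2(-d[0],d[1])).round(2))
for k,r0 in(("red",(380,440)),("yellow",(460,525))):
    m=mask(im,k);
    for y in range(166,192,2): 
        x=np.nonzero(m[y,r0[0]:r0[1]])[0]
        if len(x): print(k,y,x.min()+r0[0],x.max()+r0[0],end="; ")
    print()
    for y in range(213,236,3):
        x=np.nonzero(m[y,r0[0]:r0[1]])[0]
        if len(x): print(k,y,x.min()+r0[0],x.max()+r0[0],end="; ")
    print()
g=cv2.cvtColor(im,cv2.COLOR_BGR2GRAY)
for y in(84,88,95,105,120,140,155,163): 
    row=(g[y,280:540]<75).astype(np.int8);e=np.nonzero(np.diff(row))[0]+281;print(y,e.tolist())
for x in(390,405,420): print(x,"col",[int(t) for t in g[60:100,x]])
print("nadir/cam",ext(c,st)[0].round(4))
E
```

```text
red 49 389 425 80 82
yellow 56 474 508 77 79
blue 38 303 337 83 85
near tag red [0.4681 0.2722 0.028 ]
near tag yellow [0.4446 0.3475 0.028 ]
near tag blue [0.4921 0.1955 0.028 ]
blue red 0.0804 yaw 17.39
red yellow 0.0789 yaw 17.33
blue yellow 0.1592 yaw 17.36
red 170 387 420; red 172 387 423; red 174 387 426; red 176 387 429; red 178 387 432; red 180 388 432; red 182 391 432; red 184 392 431; red 186 394 431; red 188 396 410; 
red 219 416 425; red 222 389 426; red 225 389 425; red 228 389 425; red 231 389 418; 
yellow 166 466 498; yellow 168 464 503; yellow 170 464 509; yellow 172 464 512; yellow 174 464 517; yellow 176 466 519; yellow 178 470 518; yellow 180 474 518; yellow 182 478 518; yellow 184 482 503; 
yellow 216 476 506; yellow 219 470 505; yellow 222 470 505; yellow 225 470 505; yellow 228 470 493; 
84 [340, 342, 380, 381, 383, 389, 390, 428, 461, 513, 514, 522]
88 [342, 344, 379, 438, 461, 522]
95 [291, 302, 341, 352, 378, 438, 460, 521]
105 [292, 302, 341, 352, 378, 438, 459, 521]
120 [292, 303, 325, 345, 380, 426, 458, 505]
140 [300, 346, 379, 425, 457, 503]
155 [301, 346, 379, 425, 457, 506]
163 [301, 353, 377, 435, 456, 514]
390 col [216, 216, 216, 216, 216, 216, 216, 216, 191, 184, 205, 219, 224, 227, 227, 227, 225, 222, 222, 223, 168, 118, 79, 75, 74, 73, 74, 72, 73, 73, 68, 61, 73, 72, 72, 71, 71, 71, 70, 71]
405 col [216, 216, 216, 216, 216, 215, 216, 205, 188, 199, 213, 222, 224, 227, 226, 225, 221, 221, 221, 180, 132, 88, 71, 71, 71, 71, 71, 70, 70, 70, 85, 73, 69, 68, 67, 68, 67, 67, 67, 66]
420 col [215, 216, 216, 216, 215, 216, 212, 193, 189, 204, 218, 221, 224, 225, 224, 221, 219, 220, 210, 174, 106, 75, 67, 69, 67, 67, 67, 67, 68, 62, 58, 65, 65, 66, 65, 64, 64, 64, 63, 62]
nadir/cam [0.5092 0.1987 0.357 ]
```

```bash
python3 - <<'E'
from h import *
c=load("w6.npy");st=c["st"]
yaw=np.radians(17.36);X=np.array([np.cos(yaw),np.sin(yaw)]);Y=np.array([-X[1],X[0]])
for k,tag,edge,pl,gd in(("red",(407,81),(405,90.3),(403.5,169),((378,100),(438,100))),("yellow",(491,78),None,(481,165),((459.5,100),(521.5,100)))):
    t=onz(c,tag,.028,st)[0][:2]
    O=t+.054*X
    print(k,"O",O.round(4),"plunger face rel",[(X@(onz(c,pl,.015,st)[0][:2]-O)).round(4),(Y@(onz(c,pl,.015,st)[0][:2]-O)).round(4)],
     "guides y",[(Y@(onz(c,g,.031,st)[0][:2]-O)).round(4) for g in gd])
    if edge: print("stop edge",(X@(onz(c,edge,.028,st)[0][:2]-O)).round(4))
# held module: near top edge & band in tool frame
T=np.eye(4);q=np.array(c["T_tool_cam"])
from plant import r
zt=st["tcp_pos"][2]+.0332
for z,name,pts in((zt+.03,"band",[(281,215),(359,215)]),(zt+.03,"nearend",[(320,196)])):
    w=onz(c,pts,z,st)-st["tcp_pos"];R=Ro.from_euler("xyz",st["eef_rot"],degrees=True);print(name,R.inv().apply(w).round(4))
E
```

```text
red O [0.5198 0.2884] plunger face rel [np.float64(0.0311), np.float64(0.0018)] guides y [np.float64(-0.0273), np.float64(0.0287)]
stop edge -0.0458
yellow O [0.4958 0.3635] plunger face rel [np.float64(0.0304), np.float64(0.0034)] guides y [np.float64(-0.0299), np.float64(0.0297)]
band [[ 0.0318 -0.0168 -0.0632]
 [ 0.0318  0.0159 -0.0632]]
nearend [[ 0.04   -0.0005 -0.0632]]
```

The frames agree well: plunger face at +31.1 mm and stop at -45.8 mm, both within 1 mm of spec. The cradle yaw is about 17.7°. Now to position above the red cradle, behind its plunger.

```bash
python3 - <<'E'
from h import *
from plant import r
st=r.get_state()
for p,yaw,n in[([.4996,.2828,.11],-162.2,3),([.4996,.2828,.03],-162.2,3),([.4996,.2828,.001],-162.2,2),([.5253,.2910,.001],-162.2,6)]:
    print(p,yaw);plan(p,yaw,n,st);st=dict(st,tcp_pos=np.array(p),eef_rot=np.array([180,0,yaw]))
E
```

```text
[0.4996, 0.2828, 0.11] -162.2
0 slide [0.139, 0.183, 0.109] rot [-0.002, -0.009, -0.202]
2 slide [0.133, 0.188, 0.108] rot [-0.002, -0.009, -0.202]
dist/row mm 38.12989478528992 dyaw 2.7719853540072563
[0.4996, 0.2828, 0.03] -162.2
0 slide [0.0, -0.0, 0.178] rot [0.0, 0.0, 0.0]
2 slide [0.0, -0.0, 0.178] rot [0.0, 0.0, 0.0]
dist/row mm 26.666666666666668 dyaw 0.0
[0.4996, 0.2828, 0.001] -162.2
0 slide [0.0, -0.0, 0.097] rot [0.0, 0.0, 0.0]
1 slide [0.0, -0.0, 0.097] rot [0.0, 0.0, 0.0]
dist/row mm 14.499999999999998 dyaw 0.0
[0.5253, 0.291, 0.001] -162.2
0 slide [-0.03, -0.0, -0.0] rot [0.0, 0.0, 0.0]
5 slide [-0.03, -0.0, -0.0] rot [0.0, 0.0, 0.0]
dist/row mm 4.4960785382622275 dyaw 0.0
```

Request:
play_rows(rows=[{"slide": [0.139,0.183,0.109],"delta_rot": [0,0,-0.2],"fingers": -1},{"slide": [0.136,0.185,0.109],"delta_rot": [0,0,-0.2],"fingers": -1},{"slide": [0.133,0.188,0.109],"delta_rot": [0,0,-0.2],"fingers": -1},{"slide": [0,0,0.178],"delta_rot": [0,0,0],"fingers": -1},{"slide": [0,0,0.178],"delta_rot": [0,0,0],"fingers": -1},{"slide": [0,0,0.1],"delta_rot": [0,0,0],"fingers": -1},{"slide": [0,0,0],"delta_rot": [0,0,0],"fingers": -1}])

```text
time_s: 14.62
tcp_pos: [0.4982, 0.2824, 0.042]
eef_rot: [-179.9, -0.1, -162.1]
contact_force: [0.4, -0.6, -1.9]
gripper_width: 0.0339
gripper_force: 39.7
```

```bash
python3 - <<'E'
from h import *
c,st=wrist("w7")
T=c;O=np.array([.5196,.2892]);yaw=np.radians(17.8);X=np.array([np.cos(yaw),np.sin(yaw)]);Y=np.array([-X[1],X[0]])
print(st["tcp_pos"].round(4),st["eef_rot"].round(2))
d=st["tcp_pos"][:2]-O;print("tcp rel",X@d,Y@d)
for col,z in(("red",.028),("yellow",.028),("blue",.028)):
    h=mask(c["image"],col)
    for a,rc,k in blobs(c["image"],col,20):
        p=onz(c,rc[0],z,st)[0][:2];print(col,a,np.round(rc[0],1),cv2.boundingRect(k),"rel",(X@(p-O)).round(4),(Y@(p-O)).round(4))
plan([.4996,.2828,.001],-162.2,3)
E
```

```text
[0.4982 0.2824 0.042 ] [-1.7994e+02 -1.2000e-01 -1.6212e+02]
tcp rel -0.022491096700476734 7.032244652374592e-05
red 2138.5 [317.5 322. ] (280, 307, 76, 31) rel 0.0538 -0.0016
red 4458.0 [320. 245.] (280, 215, 81, 61) rel -0.0072 0.0001
yellow 4042.5 [352.9 340.9] (168, 330, 371, 19) rel 0.0703 0.0248
yellow 348.0 [397.6 291.5] (390, 263, 15, 58) rel 0.0286 0.0552
yellow 363.5 [238.8 291.5] (232, 263, 15, 58) rel 0.0288 -0.0574
yellow 257.5 [441.  174.7] (413, 172, 57, 7) rel -0.0557 0.0774
blue 61.5 [195.5 174. ] (170, 173, 52, 3) rel -0.056 -0.0797
0 slide [-0.001, -0.001, 0.093] rot [-0.002, -0.002, 0.006]
2 slide [-0.001, -0.001, 0.093] rot [-0.002, -0.002, 0.006]
dist/row mm 13.994480307503357 dyaw -0.08904955233103351
```

Request:
play_rows(rows=[{"slide": [-0.002,-0.005,0.09],"delta_rot": [0,0,0],"fingers": -1},{"slide": [-0.002,0,0.09],"delta_rot": [0,0,0],"fingers": -1},{"slide": [-0.002,0,0.09],"delta_rot": [0,0,0],"fingers": -1},{"slide": [0,0,0],"delta_rot": [0,0,0],"fingers": -1}], squeeze=50)

```text
time_s: 15.18
tcp_pos: [0.4994, 0.2818, 0.0007]
eef_rot: [-179.9, -0.1, -162.1]
contact_force: [0.7, -0.3, -2.9]
gripper_width: 0.0337
gripper_force: 49.6
```

Request:
play_rows(rows=[{"slide": [-0.03,0,0],"delta_rot": [0,0,0],"fingers": -1},{"slide": [-0.03,0,0],"delta_rot": [0,0,0],"fingers": -1},{"slide": [-0.03,0,0],"delta_rot": [0,0,0],"fingers": -1},{"slide": [-0.03,0,0],"delta_rot": [0,0,0],"fingers": -1},{"slide": [-0.03,0,0],"delta_rot": [0,0,0],"fingers": -1},{"slide": [-0.03,0,0],"delta_rot": [0,0,0],"fingers": -1},{"slide": [0,0,0],"delta_rot": [0,0,0],"fingers": -1}])

```text
time_s: 16.05
tcp_pos: [0.5246, 0.2903, 0.0024]
eef_rot: [-180.0, -0.2, -162.1]
contact_force: [-8.6, -1.5, 3.0]
gripper_width: 0.0338
gripper_force: 49.6
```

The plunger is engaged: 8.7 N means about 19 mm of travel, as expected. Lowering behind the stop.

Request:
play_rows(rows=[{"slide": [0,0,0.03],"delta_rot": [0,0,0],"fingers": -1},{"slide": [0,0,0.03],"delta_rot": [0,0,0],"fingers": -1},{"slide": [0,0,0.025],"delta_rot": [0,0,0],"fingers": -1},{"slide": [0,0,0],"delta_rot": [0,0,0],"fingers": -1}])

```text
time_s: 16.55
tcp_pos: [0.5239, 0.2895, -0.011]
eef_rot: [-179.9, -0.2, -162.2]
contact_force: [-7.8, -0.9, 0.3]
gripper_width: 0.034
gripper_force: 49.6
```

Request:
play_rows(rows=[{"slide": [0,0,0.02],"delta_rot": [0,0,0],"fingers": -1},{"slide": [0,0,0.02],"delta_rot": [0,0,0],"fingers": -1},{"slide": [0,0,0],"delta_rot": [0,0,0],"fingers": -1}])

```text
time_s: 16.92
tcp_pos: [0.5239, 0.2894, -0.0169]
eef_rot: [-179.9, -0.2, -162.2]
contact_force: [-8.6, -2.2, 0.7]
gripper_width: 0.0337
gripper_force: 49.6
```

Request:
play_rows(rows=[{"slide": [0,0,0.012],"delta_rot": [0,0,0],"fingers": -1},{"slide": [0,0,0.008],"delta_rot": [0,0,0],"fingers": -1},{"slide": [0,0,0],"delta_rot": [0,0,0],"fingers": -1}])

```text
time_s: 17.3
tcp_pos: [0.5241, 0.2894, -0.0192]
eef_rot: [-179.9, -0.2, -162.2]
contact_force: [-9.3, -3.4, 5.3]
gripper_width: 0.0337
gripper_force: 49.6
```

The floor is reached, with Fz rising by about 6 N. I'll ease back towards the stop and release to a partial opening.

Request:
play_rows(rows=[{"slide": [0.012,0,0],"delta_rot": [0,0,0],"fingers": -1},{"slide": [0.012,0,0],"delta_rot": [0,0,0],"fingers": -1},{"slide": [0,0,0],"delta_rot": [0,0,0],"fingers": -1}])

```text
time_s: 17.68
tcp_pos: [0.5213, 0.2886, -0.0192]
eef_rot: [-179.9, -0.1, -162.1]
contact_force: [-6.7, -3.4, 3.3]
gripper_width: 0.0337
gripper_force: 49.6
```

Request:
play_rows(rows=[{"slide": [0,0,0],"delta_rot": [0,0,0],"fingers": 0.1},{"slide": [0,0,0],"delta_rot": [0,0,0],"fingers": 0.1},{"slide": [0,0,0],"delta_rot": [0,0,0],"fingers": 0.1},{"slide": [0,0,0],"delta_rot": [0,0,0],"fingers": 0.1}])

```text
time_s: 18.18
tcp_pos: [0.5227, 0.2901, -0.0193]
eef_rot: [180.0, 0.0, -162.1]
contact_force: [0.0, -0.5, 0.8]
gripper_width: 0.0481
gripper_force: 0.0
```

Request:
play_rows(rows=[{"slide": [0,0,-0.2],"delta_rot": [0,0,0],"fingers": 0.1},{"slide": [0,0,-0.3],"delta_rot": [0,0,0],"fingers": 0.1},{"slide": [0,0,-0.35],"delta_rot": [0,0,0],"fingers": 0.1},{"slide": [0,0,-0.35],"delta_rot": [0,0,0],"fingers": 0.1},{"slide": [-0.3,0,0],"delta_rot": [0,0,0],"fingers": 0.1},{"slide": [-0.2,0,0],"delta_rot": [0,0,0],"fingers": 0.1},{"slide": [0,0,0],"delta_rot": [0,0,0],"fingers": 0.1},{"slide": [0,0,0],"delta_rot": [0,0,0],"fingers": 0.1}])

```text
time_s: 19.18
tcp_pos: [0.5933, 0.3125, 0.16]
eef_rot: [-180.0, -0.1, -162.1]
contact_force: [0.4, 0.3, -0.6]
gripper_width: 0.0481
gripper_force: 0.0
```

```bash
python3 - <<'E'
from h import *
from plant import r
c,st=wrist("w8");O=np.array([.5198,.2884]);yaw=np.radians(17.6);X=np.array([np.cos(yaw),np.sin(yaw)]);Y=np.array([-X[1],X[0]])
print(st["tcp_pos"].round(4))
def rel(u,z):
    d=onz(c,u,z,st)[0][:2]-O;return (X@d).round(4),(Y@d).round(4)
for col in("red","yellow","blue"):
    for a,rc,k in blobs(c["image"],col,20):
        x,y,w,h=cv2.boundingRect(k)
        if y<240: print(col,a,(x,y,w,h),"c@.028",rel((x+w/2,y+h/2),.028),"top@.044",rel((x+w/2,y),.044),"bot@.044",rel((x+w/2,y+h),.044))
t=r.capture("top");np.save("top8.npy",t,allow_pickle=True)
for col in("red","yellow"):
    for a,rc,_ in blobs(t["image"],col,12):
        if 180<rc[0][0]<450 and 180<rc[0][1]<290: print("top",col,a,np.round(rc[0],1),np.round(rc[1]),onz(t,rc[0],.03)[0].round(3))
# zoom view
cv2.imwrite("pics/w8.png",c["image"])
E
```

```text
[0.5933 0.3125 0.16  ]
red 396.0 (301, 186, 37, 12) c@.028 (np.float64(0.0864), np.float64(0.0009)) top@.044 (np.float64(0.0763), np.float64(0.0008)) bot@.044 (np.float64(0.0882), np.float64(0.0008))
red 419.0 (590, 158, 50, 12) c@.028 (np.float64(0.0551), np.float64(0.3032)) top@.044 (np.float64(0.0466), np.float64(0.2871)) bot@.044 (np.float64(0.0584), np.float64(0.29))
red 426.0 (301, 151, 37, 15) c@.028 (np.float64(0.0525), np.float64(0.0007)) top@.044 (np.float64(0.0431), np.float64(0.0006)) bot@.044 (np.float64(0.0571), np.float64(0.0007))
red 448.5 (588, 126, 52, 28) c@.028 (np.float64(0.0308), np.float64(0.2962)) top@.044 (np.float64(0.0162), np.float64(0.2788)) bot@.044 (np.float64(0.0427), np.float64(0.2851))
red 2525.5 (298, 66, 40, 71) c@.028 (np.float64(-0.0012), np.float64(-0.001)) top@.044 (np.float64(-0.031), np.float64(-0.0011)) bot@.044 (np.float64(0.0302), np.float64(-0.0008))
yellow 194.0 (342, 237, 25, 22) c@.028 (np.float64(0.1473), np.float64(0.0381)) top@.044 (np.float64(0.1283), np.float64(0.0358)) bot@.044 (np.float64(0.1523), np.float64(0.0367))
yellow 442.
[... 366 characters left out ...]
185, 37, 13) c@.028 (np.float64(0.0862), np.float64(-0.0837)) top@.044 (np.float64(0.0756), np.float64(-0.0793)) bot@.044 (np.float64(0.0885), np.float64(-0.0801))
blue 387.0 (209, 138, 38, 12) c@.028 (np.float64(0.0386), np.float64(-0.0881)) top@.044 (np.float64(0.0313), np.float64(-0.0835)) bot@.044 (np.float64(0.0423), np.float64(-0.0842))
top red 156.0 [229.6 225.3] [17. 12.] [0.52  0.291 0.03 ]
top red 20.0 [224.2 211.3] [3. 9.] [0.569 0.31  0.03 ]
top red 224.0 [419.  210.1] [22. 11.] [ 0.555 -0.373  0.03 ]
top red 12.0 [375.5 197.5] [3. 5.] [ 0.604 -0.222  0.03 ]
top yellow 133.5 [415.7 253.9] [16. 10.] [ 0.404 -0.355  0.03 ]
top yellow 33.0 [204.1 223.2] [ 4. 12.] [0.53  0.382 0.03 ]
```

Red is seated: its band runs from -31 to +30 mm around the cradle centre, and its plunger is 15 mm further back than yellow's. The yellow module hasn't moved. Now fetching it.

```bash
python3 - <<'E'
from h import *
from plant import r
st=r.get_state()
for p,yaw,n in[([.45,.22,.14],-162.1,4),([.42,.03,.12],-170,4),([.42,-.15,.12],-179,4),([.403,-.362,.09],-179,4)]:
    print(p,yaw);plan(p,yaw,n,st);st=dict(st,tcp_pos=np.array(p),eef_rot=np.array([180,0,yaw]))
E
```

```text
[0.45, 0.22, 0.14] -162.1
0 slide [0.275, -0.074, 0.034] rot [-0.0, -0.001, -0.0]
3 slide [0.275, -0.074, 0.034] rot [-0.0, -0.001, -0.0]
dist/row mm 42.9605238330607 dyaw 0.008618350721150136
[0.42, 0.03, 0.12] -170
0 slide [0.145, -0.286, 0.033] rot [-0.0, -0.0, 0.431]
1 slide [0.135, -0.291, 0.033] rot [-0.0, -0.0, 0.431]
2 slide [0.125, -0.295, 0.033] rot [-0.0, -0.0, 0.431]
3 slide [0.115, -0.299, 0.033] rot [-0.0, -0.0, 0.431]
dist/row mm 48.34769901453429 dyaw -7.900000000000006
[0.42, -0.15, 0.12] -179
0 slide [0.052, -0.295, -0.0] rot [0.0, -0.0, 0.491]
1 slide [0.04, -0.297, -0.0] rot [0.0, -0.0, 0.491]
2 slide [0.029, -0.299, -0.0] rot [0.0, -0.0, 0.491]
3 slide [0.017, -0.3, -0.0] rot [0.0, -0.0, 0.491]
dist/row mm 45.0 dyaw -9
[0.403, -0.362, 0.09] -179
0 slide [0.034, -0.353, 0.05] rot [0.0, 0.0, 0.0]
3 slide [0.034, -0.353, 0.05] rot [0.0, 0.0, 0.0]
dist/row mm 53.696484987380686 dyaw 0
```

Request:
play_rows(rows=[{"slide": [0.275,-0.074,0.034],"delta_rot": [0,0,0],"fingers": 0.1},{"slide": [0.275,-0.074,0.034],"delta_rot": [0,0,0],"fingers": 0.1},{"slide": [0.275,-0.074,0.034],"delta_rot": [0,0,0],"fingers": 0.1},{"slide": [0.275,-0.074,0.034],"delta_rot": [0,0,0],"fingers": 0.1},{"slide": [0.145,-0.286,0.033],"delta_rot": [0,0,0.43],"fingers": 1},{"slide": [0.135,-0.291,0.033],"delta_rot": [0,0,0.43],"fingers": 1},{"slide": [0.125,-0.295,0.033],"delta_rot": [0,0,0.43],"fingers": 1},{"slide": [0.115,-0.299,0.033],"delta_rot": [0,0,0.43],"fingers": 1}])

```text
time_s: 20.27
tcp_pos: [0.4194, 0.0288, 0.1208]
eef_rot: [180.0, 0.1, -170.0]
contact_force: [0.1, -0.3, -0.6]
gripper_width: 0.0825
gripper_force: 0.0
```

Request:
play_rows(rows=[{"slide": [0.05,-0.295,0],"delta_rot": [0,0,0.49],"fingers": 1},{"slide": [0.04,-0.297,0],"delta_rot": [0,0,0.49],"fingers": 1},{"slide": [0.03,-0.299,0],"delta_rot": [0,0,0.49],"fingers": 1},{"slide": [0.02,-0.3,0],"delta_rot": [0,0,0.49],"fingers": 1},{"slide": [0.034,-0.353,0.05],"delta_rot": [0,0,0],"fingers": 1},{"slide": [0.034,-0.353,0.05],"delta_rot": [0,0,0],"fingers": 1},{"slide": [0.034,-0.353,0.05],"delta_rot": [0,0,0],"fingers": 1},{"slide": [0.034,-0.353,0.05],"delta_rot": [0,0,0],"fingers": 1}])

```text
time_s: 21.28
tcp_pos: [0.4029, -0.3636, 0.0908]
eef_rot: [-180.0, 0.1, -179.0]
contact_force: [1.3, -0.5, 0.5]
gripper_width: 0.0879
gripper_force: 0.0
```

Request:
play_rows(rows=[{"slide": [0,0,0],"delta_rot": [0,0,0],"fingers": 1},{"slide": [0,0,0],"delta_rot": [0,0,0],"fingers": 1}])

```text
time_s: 21.52
tcp_pos: [0.4027, -0.3619, 0.0904]
eef_rot: [180.0, -0.0, -179.0]
contact_force: [-0.3, -0.3, 0.4]
gripper_width: 0.0879
gripper_force: 0.0
```

```bash
python3 - <<'E'
from h import *
c,st=wrist("w9");print(st["tcp_pos"].round(4),st["eef_rot"].round(2))
for a,rc,k in blobs(c["image"],"yellow",500):
    if not(200<rc[0][0]<440 and rc[0][1]<260): continue
    q=onz(c,cv2.boxPoints(rc),.03,st)[:,:2]
    print(a,np.round(rc[0]),cv2.boundingRect(k),"c",q.mean(0).round(4),[((np.linalg.norm(q[(i+1)%4]-q[i])*1e3).round(1),np.degrees(np.arctan2(*(q[(i+1)%4]-q[i])[::-1])).round(1)) for i in(0,1)])
E
```

```text
[ 0.4027 -0.3619  0.0904] [ 179.99   -0.   -179.04]
2967.0 [320. 202.] (298, 166, 44, 74) c [ 0.4032 -0.3624] [(np.float64(33.1), np.float64(90.9)), (np.float64(60.5), np.float64(2.0))]
```

Aligned within 1 mm and 1°. Descending to the same relative height as before and gripping.

Request:
play_rows(rows=[{"slide": [0,0,0.2],"delta_rot": [0,0,0],"fingers": 1},{"slide": [0,0,0.2],"delta_rot": [0,0,0],"fingers": 1},{"slide": [0,0,0.2],"delta_rot": [0,0,0],"fingers": 1},{"slide": [0,0,0.14],"delta_rot": [0,0,0],"fingers": 1},{"slide": [0,0,0.06],"delta_rot": [0,0,0],"fingers": 1},{"slide": [0,0,0.024],"delta_rot": [0,0,0],"fingers": 1},{"slide": [0,0,0],"delta_rot": [0,0,0],"fingers": -1},{"slide": [0,0,0],"delta_rot": [0,0,0],"fingers": -1}])

```text
time_s: 22.58
tcp_pos: [0.4039, -0.3623, -0.0324]
eef_rot: [-180.0, 0.1, -179.0]
contact_force: [-0.4, -0.0, -0.1]
gripper_width: 0.0728
gripper_force: 0.0
```

Request:
play_rows(rows=[{"slide": [0,0,0],"delta_rot": [0,0,0],"fingers": -1},{"slide": [0,0,0],"delta_rot": [0,0,0],"fingers": -1},{"slide": [0,0,0],"delta_rot": [0,0,0],"fingers": -1},{"slide": [0,0,0],"delta_rot": [0,0,0],"fingers": -1},{"slide": [0,0,0],"delta_rot": [0,0,0],"fingers": -1}])

```text
time_s: 23.2
tcp_pos: [0.4032, -0.362, -0.0332]
eef_rot: [180.0, -0.0, -179.0]
contact_force: [1.0, 1.2, 0.9]
gripper_width: 0.0334
gripper_force: 50.0
```

```bash
python3 - <<'E'
from h import *
from plant import r
st=r.get_state();print(st["tcp_pos"],st["gripper_width"],st["gripper_force"])
O=np.array([.4958,.3635]);yaw=np.radians(17.6);X=np.array([np.cos(yaw),np.sin(yaw)])
A=O-.021*X
for p,yaw,n in[([.41,-.35,.10],-179,3),([.42,-.15,.12],-179,4),([.42,.03,.12],-170,4),([.42,.22,.12],-162.4,4),([A[0],A[1],.12],-162.4,4)]:
    p=np.round(p,4);print(p,yaw);plan(p,yaw,n,st);st=dict(st,tcp_pos=np.array(p),eef_rot=np.array([180,0,yaw]))
E
```

```text
[ 0.40323848 -0.36202794 -0.03323491] 0.03337508322291344 49.97338950634003
[ 0.41 -0.35  0.1 ] -179
0 slide [-0.015, 0.026, -0.296] rot [0.001, -0.0, 0.0]
2 slide [-0.015, 0.026, -0.296] rot [0.001, -0.0, 0.0]
dist/row mm 44.64916254997121 dyaw -0.0012714421337705062
[ 0.42 -0.15  0.12] -179
0 slide [-0.022, 0.333, -0.033] rot [0.0, 0.0, 0.0]
3 slide [-0.022, 0.333, -0.033] rot [0.0, 0.0, 0.0]
dist/row mm 50.31152949374527 dyaw 0
[0.42 0.03 0.12] -170
0 slide [-0.005, 0.3, 0.0] rot [-0.0, 0.0, -0.491]
1 slide [-0.017, 0.3, 0.0] rot [-0.0, 0.0, -0.491]
2 slide [-0.029, 0.299, 0.0] rot [-0.0, 0.0, -0.491]
3 slide [-0.04, 0.297, 0.0] rot [-0.0, 0.0, -0.491]
dist/row mm 45.0 dyaw 9
[0.42 0.22 0.12] -162.4
0 slide [-0.055, 0.312, 0.0] rot [-0.0, 0.0, -0.415]
1 slide [-0.065, 0.31, 0.0] rot [-0.0, 0.0, -0.415]
2 slide [-0.076, 0.308, 0.0] rot [-0.0, 0.0, -0.415]
3 slide [-0.086, 0.305, 0.0] rot [-0.0, 0.0, -0.415]
dist/row mm 47.5 dyaw 7.599999999999994
[0.4758 0.3572 0.12  ] -162.4
0 slide [-0.158, 0.19, 0.0] rot [0.0, 0.0, 0.0]
3 slide [-0.158, 0.19, 0.0] rot [0.0, 0.0, 0.0]
dist/row mm 37.02826623000326 dyaw 0.0
```

Request:
play_rows(rows=[{"slide": [-0.015,0.026,-0.296],"delta_rot": [0,0,0],"fingers": -1},{"slide": [-0.015,0.026,-0.296],"delta_rot": [0,0,0],"fingers": -1},{"slide": [-0.015,0.026,-0.296],"delta_rot": [0,0,0],"fingers": -1},{"slide": [-0.022,0.333,-0.033],"delta_rot": [0,0,0],"fingers": -1},{"slide": [-0.022,0.333,-0.033],"delta_rot": [0,0,0],"fingers": -1},{"slide": [-0.022,0.333,-0.033],"delta_rot": [0,0,0],"fingers": -1},{"slide": [-0.022,0.333,-0.033],"delta_rot": [0,0,0],"fingers": -1}])

```text
time_s: 24.08
tcp_pos: [0.4191, -0.1488, 0.1198]
eef_rot: [180.0, -0.0, -179.0]
contact_force: [2.0, 0.4, -1.2]
gripper_width: 0.0335
gripper_force: 50.0
```

Request:
play_rows(rows=[{"slide": [-0.005,0.3,0],"delta_rot": [0,0,-0.49],"fingers": -1},{"slide": [-0.017,0.3,0],"delta_rot": [0,0,-0.49],"fingers": -1},{"slide": [-0.029,0.3,0],"delta_rot": [0,0,-0.49],"fingers": -1},{"slide": [-0.04,0.3,0],"delta_rot": [0,0,-0.49],"fingers": -1},{"slide": [-0.055,0.312,0],"delta_rot": [0,0,-0.415],"fingers": -1},{"slide": [-0.065,0.31,0],"delta_rot": [0,0,-0.415],"fingers": -1},{"slide": [-0.076,0.308,0],"delta_rot": [0,0,-0.415],"fingers": -1},{"slide": [-0.086,0.305,0],"delta_rot": [0,0,-0.415],"fingers": -1}])

```text
time_s: 25.08
tcp_pos: [0.4189, 0.222, 0.1196]
eef_rot: [180.0, -0.0, -162.3]
contact_force: [1.5, -0.7, -0.9]
gripper_width: 0.0337
gripper_force: 50.0
```

Request:
play_rows(rows=[{"slide": [-0.158,0.19,0],"delta_rot": [0,0,0],"fingers": -1},{"slide": [-0.158,0.19,0],"delta_rot": [0,0,0],"fingers": -1},{"slide": [-0.158,0.19,0],"delta_rot": [0,0,0],"fingers": -1},{"slide": [-0.158,0.19,0],"delta_rot": [0,0,0],"fingers": -1},{"slide": [0,0,0.2],"delta_rot": [0,0,0],"fingers": -1},{"slide": [0,0,0.2],"delta_rot": [0,0,0],"fingers": -1},{"slide": [0,0,0.1],"delta_rot": [0,0,0],"fingers": -1},{"slide": [0,0,0],"delta_rot": [0,0,0],"fingers": -1}])

```text
time_s: 26.08
tcp_pos: [0.4749, 0.3572, 0.0438]
eef_rot: [-179.9, -0.1, -162.4]
contact_force: [0.1, 0.2, -1.0]
gripper_width: 0.0338
gripper_force: 50.0
```

```bash
python3 - <<'E'
from h import *
c,st=wrist("w10");O=np.array([.4957,.3638]);yaw=np.radians(17.6);X=np.array([np.cos(yaw),np.sin(yaw)]);Y=np.array([-X[1],X[0]])
d=st["tcp_pos"][:2]-O;print(st["tcp_pos"].round(4),st["eef_rot"].round(2),"rel",(X@d).round(4),(Y@d).round(4))
for a,rc,k in blobs(c["image"],"yellow",500): print(a,cv2.boundingRect(k))
for a,rc,k in blobs(c["image"],"red",20):
    p=onz(c,rc[0],.044,st)[0][:2]-O;print("red",a,cv2.boundingRect(k),(X@p).round(4),(Y@p).round(4))
plan([.4757,.3575,.001],-162.4,3)
E
```

```text
[0.4749 0.3572 0.0438] [-1.7992e+02 -1.0000e-01 -1.6240e+02] rel -0.0218 -0.0
6424.5 (167, 307, 372, 42)
4496.5 (278, 215, 81, 61)
red 1421.5 (164, 207, 68, 34) -0.0237 -0.0758
red 99.5 (174, 173, 52, 3) -0.0583 -0.0721
0 slide [-0.0, -0.001, 0.098] rot [-0.002, -0.001, 0.001]
2 slide [-0.0, -0.001, 0.098] rot [-0.002, -0.001, 0.001]
dist/row mm 14.659692063973921 dyaw -0.012602162258815497
```

Request:
play_rows(rows=[{"slide": [-0.002,0,0.096],"delta_rot": [0,0,0],"fingers": -1},{"slide": [-0.002,0,0.096],"delta_rot": [0,0,0],"fingers": -1},{"slide": [0,0,0.096],"delta_rot": [0,0,0],"fingers": -1},{"slide": [0,0,0],"delta_rot": [0,0,0],"fingers": -1}])

```text
time_s: 26.62
tcp_pos: [0.4751, 0.357, -0.0001]
eef_rot: [-179.9, -0.1, -162.4]
contact_force: [0.4, -1.3, -2.2]
gripper_width: 0.0339
gripper_force: 50.0
```

Request:
play_rows(rows=[{"slide": [-0.03,0,0],"delta_rot": [0,0,0],"fingers": -1},{"slide": [-0.03,0,0],"delta_rot": [0,0,0],"fingers": -1},{"slide": [-0.03,0,0],"delta_rot": [0,0,0],"fingers": -1},{"slide": [-0.03,0,0],"delta_rot": [0,0,0],"fingers": -1},{"slide": [-0.03,0,0],"delta_rot": [0,0,0],"fingers": -1},{"slide": [-0.03,0,0],"delta_rot": [0,0,0],"fingers": -1},{"slide": [0,0,0],"delta_rot": [0,0,0],"fingers": -1}])

```text
time_s: 27.5
tcp_pos: [0.5005, 0.3659, 0.0017]
eef_rot: [-180.0, -0.1, -162.4]
contact_force: [-8.9, 1.1, 2.3]
gripper_width: 0.0333
gripper_force: 50.0
```

Request:
play_rows(rows=[{"slide": [-0.013,0,0],"delta_rot": [0,0,0],"fingers": -1},{"slide": [0,0,0.03],"delta_rot": [0,0,0],"fingers": -1},{"slide": [0,0,0.03],"delta_rot": [0,0,0],"fingers": -1},{"slide": [0,0,0.025],"delta_rot": [0,0,0],"fingers": -1},{"slide": [0,0,0],"delta_rot": [0,0,0],"fingers": -1}])

```text
time_s: 28.12
tcp_pos: [0.5015, 0.3652, -0.0118]
eef_rot: [-179.9, -0.2, -162.5]
contact_force: [-8.6, -1.2, 0.5]
gripper_width: 0.0336
gripper_force: 50.0
```

Request:
play_rows(rows=[{"slide": [0,0,0.02],"delta_rot": [0,0,0],"fingers": -1},{"slide": [0,0,0.015],"delta_rot": [0,0,0],"fingers": -1},{"slide": [0,0,0.012],"delta_rot": [0,0,0],"fingers": -1},{"slide": [0,0,0],"delta_rot": [0,0,0],"fingers": -1}])

```text
time_s: 28.62
tcp_pos: [0.5017, 0.3653, -0.0185]
eef_rot: [-179.9, -0.2, -162.5]
contact_force: [-9.0, -2.3, 1.8]
gripper_width: 0.0334
gripper_force: 50.0
```

Request:
play_rows(rows=[{"slide": [0,0,0.008],"delta_rot": [0,0,0],"fingers": -1},{"slide": [0.013,0,0],"delta_rot": [0,0,0],"fingers": -1},{"slide": [0.013,0,0],"delta_rot": [0,0,0],"fingers": -1},{"slide": [0,0,0],"delta_rot": [0,0,0],"fingers": -1}])

```text
time_s: 29.12
tcp_pos: [0.4984, 0.3643, -0.0192]
eef_rot: [-179.9, -0.2, -162.4]
contact_force: [-8.2, -2.3, 4.2]
gripper_width: 0.034
gripper_force: 50.0
```

Request:
play_rows(rows=[{"slide": [0,0,0],"delta_rot": [0,0,0],"fingers": 0.1},{"slide": [0,0,0],"delta_rot": [0,0,0],"fingers": 0.1},{"slide": [0,0,0],"delta_rot": [0,0,0],"fingers": 0.1},{"slide": [0,0,0],"delta_rot": [0,0,0],"fingers": 0.1}])

```text
time_s: 29.62
tcp_pos: [0.5, 0.3658, -0.0194]
eef_rot: [180.0, 0.0, -162.4]
contact_force: [1.0, -0.6, -0.1]
gripper_width: 0.0482
gripper_force: 0.0
```

Request:
play_rows(rows=[{"slide": [0,0,-0.2],"delta_rot": [0,0,0],"fingers": 0.1},{"slide": [0,0,-0.3],"delta_rot": [0,0,0],"fingers": 0.1},{"slide": [0,0,-0.35],"delta_rot": [0,0,0],"fingers": 0.1},{"slide": [0,0,-0.35],"delta_rot": [0,0,0],"fingers": 0.1},{"slide": [-0.3,-0.2,0],"delta_rot": [0,0,0],"fingers": 0.1},{"slide": [-0.2,-0.1,0],"delta_rot": [0,0,0],"fingers": 0.1},{"slide": [0,0,0],"delta_rot": [0,0,0],"fingers": 0.1},{"slide": [0,0,0],"delta_rot": [0,0,0],"fingers": 0.1}])

```text
time_s: 30.62
tcp_pos: [0.5845, 0.3452, 0.1601]
eef_rot: [-180.0, -0.0, -162.4]
contact_force: [-0.7, -0.7, -0.0]
gripper_width: 0.0484
gripper_force: 0.0
```

```bash
python3 - <<'E'
from h import *
c,st=wrist("w11");yaw=np.radians(17.6);X=np.array([np.cos(yaw),np.sin(yaw)]);Y=np.array([-X[1],X[0]])
print(st["tcp_pos"].round(4),st["time_s"])
for col,O in(("red",[.5198,.2884]),("yellow",[.4957,.3638])):
    for a,rc,k in blobs(c["image"],col,100):
        x,y,w,h=cv2.boundingRect(k)
        if y<200:
            q=[onz(c,(x+w/2,v),.044,st)[0][:2]-O for v in(y,y+h)];print(col,a,(x,y,w,h),[((X@p).round(4),(Y@p).round(4)) for p in q])
# switch box: measure from w1 + top: plan to go view
for p,yw,n in[([.42,.22,.14],-162.4,4),([.42,.03,.12],-170,4),([.42,-.15,.14],-180,4),([.50,-.40,.16],-180,5)]:
    print(p,yw);plan(p,yw,n,st);st=dict(st,tcp_pos=np.array(p),eef_rot=np.array([180,0,yw]))
E
```

```text
[0.5845 0.3452 0.1601] 30.625
red 427.0 (265, 184, 37, 13) [(np.float64(0.0759), np.float64(0.0004)), (np.float64(0.0887), np.float64(-0.0))]
red 415.0 (262, 148, 39, 17) [(np.float64(0.0417), np.float64(-0.0005)), (np.float64(0.0576), np.float64(-0.001))]
red 715.0 (560, 147, 80, 20) [(np.float64(0.0392), np.float64(0.3029)), (np.float64(0.0585), np.float64(0.3073))]
red 752.0 (559, 118, 81, 33) [(np.float64(0.0121), np.float64(0.2965)), (np.float64(0.043), np.float64(0.3033))]
red 2507.5 (259, 65, 40, 70) [(np.float64(-0.0305), np.float64(-0.0007)), (np.float64(0.0299), np.float64(-0.0024))]
yellow 448.5 (348, 184, 39, 14) [(np.float64(0.0761), np.float64(0.001)), (np.float64(0.0899), np.float64(0.0016))]
yellow 497.0 (348, 150, 42, 15) [(np.float64(0.0438), np.float64(0.0012)), (np.float64(0.0578), np.float64(0.0017))]
yellow 2690.0 (346, 65, 44, 70) [(np.float64(-0.0303), np.float64(-0.0024)), (np.float64(0.0301), np.float64(-0.0002))]
[0.42, 0.22, 0.14] -162.4
0 slide [0.324, -0.116, 0.034] rot [-0.001, -0.002, -0.001]
3 slide [0.324, -0.116, 0.034] rot [-0.001, -0.002, -0.001]
dist/row mm 51.92356617403967 dyaw 0.025286031095618
[0.42, 0.03, 0.12] -170
0 slide [0.096, -0.302, 0.033] rot [0.0, -0.0, 0.415]
1 slide [0.086, -0.305, 0.033] rot [0.0, -0.0, 0.415]
2 slide [0.076, -0.308, 0.033] rot [0.0, -0.0, 0.415]
3 slide [0.065, -0.31, 0.033] rot [0.0, -0.0, 0.415]
dist/row mm 47.762432936357 dyaw -7.599999999999994
[0.42, -0.15, 0.14] -180
0 slide [0.052, -0.295, -0.033] rot [0.0, -0.0, 0.545]
1 slide [0.039, -0.297, -0.033] rot [0.0, -0.0, 0.545]
2 slide [0.026, -0.299, -0.033] rot [0.0, -0.0, 0.545]
3 slide [0.013, -0.3, -0.033] rot [0.0, -0.0, 0.545]
dist/row mm 45.27692569068708 dyaw -10
[0.5, -0.4, 0.16] -180
0 slide [-0.107, -0.333, -0.027] rot [0.0, 0.0, 0.0]
4 slide [-0.107, -0.333, -0.027] rot [0.0, 0.0, 0.0]
dist/row mm 52.64978632435273 dyaw 0
```

Both modules are seated alike, with their bands at -30 to +30 mm. Now to the switch box for a closer view.

Request:
play_rows(rows=[{"slide": [0.324,-0.116,0.034],"delta_rot": [0,0,0],"fingers": 0.1},{"slide": [0.324,-0.116,0.034],"delta_rot": [0,0,0],"fingers": 0.1},{"slide": [0.324,-0.116,0.034],"delta_rot": [0,0,0],"fingers": 0.1},{"slide": [0.324,-0.116,0.034],"delta_rot": [0,0,0],"fingers": 0.1},{"slide": [0.096,-0.302,0.033],"delta_rot": [0,0,0.415],"fingers": -0.2},{"slide": [0.086,-0.305,0.033],"delta_rot": [0,0,0.415],"fingers": -0.2},{"slide": [0.076,-0.308,0.033],"delta_rot": [0,0,0.415],"fingers": -0.2},{"slide": [0.065,-0.31,0.033],"delta_rot": [0,0,0.415],"fingers": -0.2}])

```text
time_s: 31.68
tcp_pos: [0.4199, 0.0293, 0.1208]
eef_rot: [180.0, 0.1, -170.0]
contact_force: [-0.0, -0.7, 0.4]
gripper_width: 0.0351
gripper_force: 0.0
```

Request:
play_rows(rows=[{"slide": [0.05,-0.295,-0.03],"delta_rot": [0,0,0.545],"fingers": -0.2},{"slide": [0.04,-0.297,-0.03],"delta_rot": [0,0,0.545],"fingers": -0.2},{"slide": [0.025,-0.299,-0.03],"delta_rot": [0,0,0.545],"fingers": -0.2},{"slide": [0.013,-0.3,-0.03],"delta_rot": [0,0,0.545],"fingers": -0.2},{"slide": [-0.16,-0.32,-0.02],"delta_rot": [0,0,0],"fingers": -0.2},{"slide": [-0.16,-0.32,-0.02],"delta_rot": [0,0,0],"fingers": -0.2},{"slide": [-0.16,-0.32,-0.02],"delta_rot": [0,0,0],"fingers": -0.2},{"slide": [-0.16,-0.32,-0.02],"delta_rot": [0,0,0],"fingers": -0.2}])

```text
time_s: 32.67
tcp_pos: [0.5175, -0.3426, 0.1509]
eef_rot: [-180.0, 0.0, -179.9]
contact_force: [0.9, 0.6, 0.1]
gripper_width: 0.0349
gripper_force: 0.0
```

Request:
play_rows(rows=[{"slide": [-0.16,-0.32,-0.02],"delta_rot": [0,0,0],"fingers": -0.2},{"slide": [0,0,0],"delta_rot": [0,0,0],"fingers": -0.2},{"slide": [0,0,0],"delta_rot": [0,0,0],"fingers": -0.2}])

```text
time_s: 33.05
tcp_pos: [0.5405, -0.3889, 0.153]
eef_rot: [180.0, -0.0, -180.0]
contact_force: [-1.0, 1.1, -0.4]
gripper_width: 0.0352
gripper_force: 0.0
```

```bash
python3 - <<'E'
from h import *
c,st=wrist("w12");print(st["tcp_pos"].round(4),st["eef_rot"].round(2),st["joints"].round(1))
for a,rc,k in blobs(c["image"],"red",50): print(a,np.round(rc[0],1),np.round(rc[1],1),round(rc[2],1),cv2.boundingRect(k))
im=c["image"][100:300,200:440];cv2.imwrite("pics/w12c.png",cv2.resize(im,None,fx=3,fy=3,interpolation=cv2.INTER_CUBIC))
E
```

```text
[ 0.5405 -0.3889  0.153 ] [ 1.7997e+02 -4.0000e-02 -1.7999e+02] [-19.   21.   -3.3  -0.  -65.8 -71. ]
3789.0 [337.5 203.9] [86.  47.1] 16.7 (291, 175, 93, 63)
```

View pics/w12c.png

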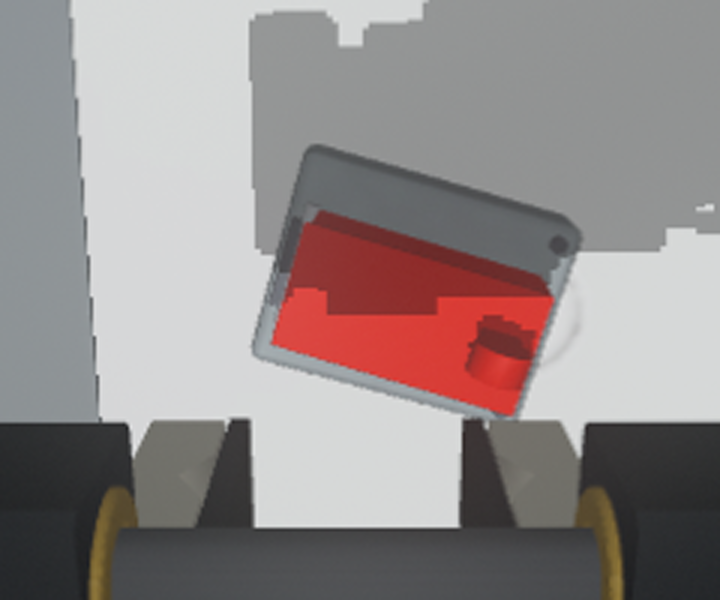

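The crop shows the box with its cover and the disc at the right-hand (+y) end:
- Cover top corners (crop px): (303,222), (553,295), (518,417), (270,345).
- Box top corners (crop px): about (313,147), (583,235), (517,418), (255,352).
- Disc (crop px): about (503,352).

```bash
python3 - <<'E'
from h import *
c=load("w12.npy");st=c["st"]
f=lambda L:np.array(L,float)/3+[200,100]
cov=onz(c,f([(303,222),(553,295),(518,417),(270,345)]),.054,st)[:,:2]
box=onz(c,f([(305,140),(588,228),(520,420),(250,355)]),.026,st)[:,:2]
for n,q in(("cov",cov),("box",box)):
    print(n,q.round(4).tolist(),"c",q.mean(0).round(4),[((np.linalg.norm(q[(i+1)%4]-q[i])*1e3).round(1),np.degrees(np.arctan2(*(q[(i+1)%4]-q[i])[::-1])).round(1)) for i in range(4)])
d=onz(c,f([(503,352)]),.069,st)[0][:2];print("disc",d.round(4))
for yw in(-104,-106,-108):
    y=np.radians(yw);X=np.array([np.cos(y),np.sin(y)]);Y=np.array([-X[1],X[0]]);b=box.mean(0)
    print(yw,"rel box: cover c",[(X@(cov.mean(0)-b)).round(4),(Y@(cov.mean(0)-b)).round(4)],"disc",[(X@(d-b)).round(4),(Y@(d-b)).round(4)])
E
```

```text
cov [[0.5248, -0.4057], [0.5473, -0.3302], [0.5872, -0.339], [0.5632, -0.4164]] c [ 0.5556 -0.3728] [(np.float64(78.8), np.float64(73.4)), (np.float64(40.8), np.float64(-12.5)), (np.float64(81.0), np.float64(-107.2)), (np.float64(39.9), np.float64(164.4))]
box [[0.504, -0.4061], [0.5325, -0.3142], [0.5999, -0.3334], [0.5761, -0.4257]] c [ 0.5531 -0.3699] [(np.float64(96.2), np.float64(72.8)), (np.float64(70.1), np.float64(-15.9)), (np.float64(95.3), np.float64(-104.4)), (np.float64(74.8), np.float64(164.8))]
disc [ 0.5604 -0.347 ]
-104 rel box: cover c [np.float64(0.0023), np.float64(0.0032)] disc [np.float64(-0.024), np.float64(0.0016)]
-106 rel box: cover c [np.float64(0.0022), np.float64(0.0032)] disc [np.float64(-0.024), np.float64(0.0007)]
-108 rel box: cover c [np.float64(0.002), np.float64(0.0033)] disc [np.float64(-0.024), np.float64(-0.0001)]
```

The box yaw is about -106.5°, the hinge is on the -y side, and the disc is at about (0.561,-0.347,0.069). Turning the tool to match; the fingers open to about 35 mm.

Request:
play_rows(rows=[{"slide": [0,0,0],"delta_rot": [0,0,-1],"fingers": -0.2},{"slide": [0,0,0],"delta_rot": [0,0,-1],"fingers": -0.2},{"slide": [0,0,0],"delta_rot": [0,0,-1],"fingers": -0.2},{"slide": [0,0,0],"delta_rot": [0,0,-1],"fingers": -0.2},{"slide": [0,0,0],"delta_rot": [0,0,-1],"fingers": -0.2},{"slide": [0,0,0],"delta_rot": [0,0,-1],"fingers": -0.2},{"slide": [0,0,0],"delta_rot": [0,0,-1],"fingers": -0.2},{"slide": [0,0,0],"delta_rot": [0,0,-1],"fingers": -0.2}])

```text
time_s: 34.1
tcp_pos: [0.5408, -0.3882, 0.1544]
eef_rot: [-180.0, 0.0, -143.1]
contact_force: [0.4, -0.5, 0.2]
gripper_width: 0.035
gripper_force: 0.0
```

Request:
play_rows(rows=[{"slide": [0,0,0],"delta_rot": [0,0,-1],"fingers": -0.2},{"slide": [0,0,0],"delta_rot": [0,0,-1],"fingers": -0.2},{"slide": [0,0,0],"delta_rot": [0,0,-1],"fingers": -0.2},{"slide": [0,0,0],"delta_rot": [0,0,-1],"fingers": -0.2},{"slide": [0,0,0],"delta_rot": [0,0,-1],"fingers": -0.2},{"slide": [0,0,0],"delta_rot": [0,0,-1],"fingers": -0.2},{"slide": [0,0,0],"delta_rot": [0,0,-1],"fingers": -0.2},{"slide": [0,0,0],"delta_rot": [0,0,-1],"fingers": -0.2}])

```text
time_s: 35.1
tcp_pos: [0.5408, -0.3881, 0.1543]
eef_rot: [-179.9, 0.0, -106.4]
contact_force: [0.2, 0.1, 0.3]
gripper_width: 0.0355
gripper_force: 0.0
```

```bash
python3 - <<'E'
from h import *
plan([.5611,-.3465,.12],-106.5,3)
E
```

```text
0 slide [-0.101, -0.017, 0.076] rot [-0.005, 0.001, 0.007]
2 slide [-0.102, -0.017, 0.076] rot [-0.005, 0.001, 0.007]
dist/row mm 19.217255458147832 dyaw -0.0901762497615266
```

Request:
play_rows(rows=[{"slide": [-0.1,-0.017,0.076],"delta_rot": [0,0,0],"fingers": -0.2},{"slide": [-0.1,-0.017,0.076],"delta_rot": [0,0,0],"fingers": -0.2},{"slide": [-0.1,-0.017,0.076],"delta_rot": [0,0,0],"fingers": -0.2},{"slide": [0,0,0],"delta_rot": [0,0,0],"fingers": -0.2},{"slide": [0,0,0],"delta_rot": [0,0,0],"fingers": -0.2}])

```text
time_s: 35.72
tcp_pos: [0.5613, -0.3486, 0.1191]
eef_rot: [180.0, -0.0, -106.6]
contact_force: [0.5, 1.1, 0.4]
gripper_width: 0.035
gripper_force: 0.0
```

```bash
python3 - <<'E'
from h import *
c,st=wrist("w13");print(st["tcp_pos"].round(4),st["eef_rot"].round(2))
for a,rc,k in blobs(c["image"],"red",50): print(a,np.round(rc[0],1),np.round(rc[1],1),round(rc[2],1),cv2.boundingRect(k))
m=mask(c["image"],"red")
for y in range(110,245,5):
    x=np.nonzero(m[y,230:410])[0]
    if len(x): print(y,x.min()+230,x.max()+230,len(x),end=" | ")
im=c["image"][100:300,200:440];cv2.imwrite("pics/w13c.png",cv2.resize(im,None,fx=3,fy=3,interpolation=cv2.INTER_CUBIC))
E
```

```text
[ 0.5613 -0.3486  0.1191] [ 1.7999e+02 -1.0000e-02 -1.0663e+02]
4897.0 [316.5 170. ] [100.  51.] 90.0 (291, 120, 52, 101)
120 333 341 9 | 125 291 342 52 | 130 291 342 52 | 135 291 342 52 | 140 291 342 52 | 145 291 342 52 | 150 292 342 51 | 155 292 342 51 | 160 292 342 51 | 165 292 342 51 | 170 292 342 51 | 175 292 342 51 | 180 292 342 51 | 185 293 342 50 | 190 293 342 50 | 195 293 342 50 | 200 293 342 50 | 205 293 342 50 | 210 293 342 50 | 215 293 342 50 | 220 312 323 12 |
```

View pics/w13c.png

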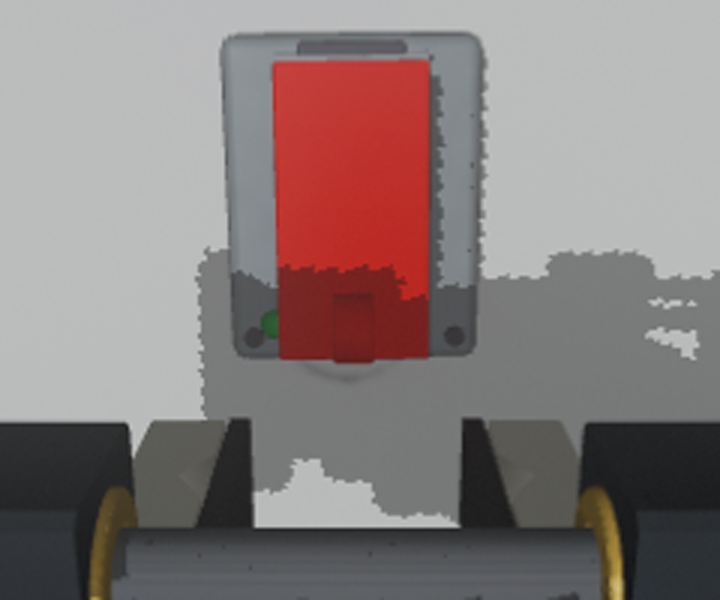

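The cover is square to the tool, and the disc is at crop (353,327), i.e. px (317.8,209). Next I'll compute the disc's offset in the tool frame and the arc rows.

```bash
python3 - <<'E'
from h import *
c=load("w13.npy");st=c["st"];R=Ro.from_euler("xyz",st["eef_rot"],degrees=True)
f=lambda u,z:(R.inv().apply(onz(c,u,z,st)-st["tcp_pos"])).round(4)
print("disc c",f([(317.8,209)],.069),"disc top/bot edges",f([(317.8,197.7)],.069),f([(317.8,220)],.069))
print("cover near/far end",f([(317,120)],.054),f([(317,219)],.054),"cover sides",f([(292,160),(342.5,160)],.054))
print("box ends",f([(317,100+33/3),(317,100+356/3)],.026),"box sides",f([(200+225/3,150),(200+484/3,150)],.026))
th=np.radians(np.linspace(0,92,17));x=-66*np.cos(th)+41*np.sin(th);z=41*np.cos(th)+66*np.sin(th)
print([(round(a,3),round(-b,3)) for a,b in zip(np.diff(x)/150,np.diff(z)/150)])
E
```

```text
disc c [[-0.001   0.0002  0.0501]] disc top/bot edges [[0.008  0.0002 0.0501]] [[-0.0099  0.0002  0.0501]]
cover near/far end [[ 0.0649 -0.0004  0.0651]] [[-0.0143 -0.0005  0.0651]] cover sides [[ 0.0344 -0.02    0.0651]
 [ 0.0344  0.0194  0.0651]]
box ends [[ 0.0709 -0.0005  0.0931]
 [-0.0237 -0.0007  0.0931]] box sides [[ 0.0385 -0.0366  0.0931]
 [ 0.0385  0.0374  0.0931]]
[(np.float64(0.03), np.float64(-0.043)), (np.float64(0.034), np.float64(-0.04)), (np.float64(0.038), np.float64(-0.036)), (np.float64(0.041), np.float64(-0.032)), (np.float64(0.044), np.float64(-0.028)), (np.float64(0.046), np.float64(-0.023)), (np.float64(0.049), np.float64(-0.018)), (np.float64(0.05), np.float64(-0.013)), (np.float64(0.051), np.float64(-0.008)), (np.float64(0.052), np.float64(-0.003)), (np.float64(0.052), np.float64(0.002)), (np.float64(0.051), np.float64(0.007)), (np.float64(0.05), np.float64(0.012)), (np.float64(0.049), np.float64(0.017)), (np.float64(0.047), np.float64(0.022)), (np.float64(0.045), np.float64(0.027))]
```

The disc is within 1 mm of the tool axis. Descending so the tips are about 7 mm below the disc's centre, then pinching lightly.

Request:
play_rows(rows=[{"slide": [-0.007,0,0.16],"delta_rot": [0,0,0],"fingers": -0.2},{"slide": [0,0,0.16],"delta_rot": [0,0,0],"fingers": -0.2},{"slide": [0,0,0.16],"delta_rot": [0,0,0],"fingers": -0.2},{"slide": [0,0,0.147],"delta_rot": [0,0,0],"fingers": -0.2},{"slide": [0,0,0],"delta_rot": [0,0,0],"fingers": -0.2}], squeeze=15)

```text
time_s: 36.4
tcp_pos: [0.5601, -0.3479, 0.0237]
eef_rot: [179.8, 0.0, -106.7]
contact_force: [-0.9, -0.7, 0.3]
gripper_width: 0.0351
gripper_force: 0.0
```

Request:
play_rows(rows=[{"slide": [0,0,0],"delta_rot": [0,0,0],"fingers": -1},{"slide": [0,0,0],"delta_rot": [0,0,0],"fingers": -1},{"slide": [0,0,0],"delta_rot": [0,0,0],"fingers": -1},{"slide": [0,0,0],"delta_rot": [0,0,0],"fingers": -1},{"slide": [0,0,0],"delta_rot": [0,0,0],"fingers": -1}])

```text
time_s: 37.02
tcp_pos: [0.5624, -0.348, 0.0258]
eef_rot: [-179.9, -0.0, -106.6]
contact_force: [1.8, 0.1, 2.0]
gripper_width: 0.0097
gripper_force: 15.0
```

Pinched at 9.7 mm. Swinging the cover up along the arc.

Request:
play_rows(rows=[{"slide": [0.03,0,-0.043],"delta_rot": [0,0,0],"fingers": -1},{"slide": [0.034,0,-0.04],"delta_rot": [0,0,0],"fingers": -1},{"slide": [0.038,0,-0.036],"delta_rot": [0,0,0],"fingers": -1},{"slide": [0.041,0,-0.032],"delta_rot": [0,0,0],"fingers": -1},{"slide": [0,0,0],"delta_rot": [0,0,0],"fingers": -1}])

```text
time_s: 37.65
tcp_pos: [0.5561, -0.3693, 0.0478]
eef_rot: [-179.9, -0.0, -106.7]
contact_force: [4.4, -3.6, -3.8]
gripper_width: 0.0101
gripper_force: 15.0
```

Request:
play_rows(rows=[{"slide": [0.044,0,-0.028],"delta_rot": [0,0,0],"fingers": -1},{"slide": [0.046,0,-0.023],"delta_rot": [0,0,0],"fingers": -1},{"slide": [0.049,0,-0.018],"delta_rot": [0,0,0],"fingers": -1},{"slide": [0.05,0,-0.013],"delta_rot": [0,0,0],"fingers": -1},{"slide": [0.051,0,-0.008],"delta_rot": [0,0,0],"fingers": -1},{"slide": [0.052,0,-0.003],"delta_rot": [0,0,0],"fingers": -1},{"slide": [0,0,0],"delta_rot": [0,0,0],"fingers": -1}])

```text
time_s: 38.52
tcp_pos: [0.5441, -0.4108, 0.0614]
eef_rot: [-179.9, 0.0, -106.7]
contact_force: [6.4, -1.6, -4.8]
gripper_width: 0.01
gripper_force: 15.0
```

Request:
play_rows(rows=[{"slide": [0.052,0,0.002],"delta_rot": [0,0,0],"fingers": -1},{"slide": [0.051,0,0.007],"delta_rot": [0,0,0],"fingers": -1},{"slide": [0.05,0,0.012],"delta_rot": [0,0,0],"fingers": -1},{"slide": [0.049,0,0.017],"delta_rot": [0,0,0],"fingers": -1},{"slide": [0.047,0,0.022],"delta_rot": [0,0,0],"fingers": -1},{"slide": [0.045,0,0.027],"delta_rot": [0,0,0],"fingers": -1},{"slide": [0,0,0],"delta_rot": [0,0,0],"fingers": -1}])

```text
time_s: 39.4
tcp_pos: [0.5319, -0.4532, 0.0488]
eef_rot: [-179.8, -0.0, -106.7]
contact_force: [7.0, -0.7, -1.8]
gripper_width: 0.0096
gripper_force: 15.0
```

The cover is at about 92°: TCP travel is 109.5 mm against 109.3 expected. Releasing, rising, then checking that the cover stays up.

Request:
play_rows(rows=[{"slide": [0,0,0],"delta_rot": [0,0,0],"fingers": -0.4},{"slide": [0,0,0],"delta_rot": [0,0,0],"fingers": -0.4},{"slide": [0,0,0],"delta_rot": [0,0,0],"fingers": -0.4},{"slide": [0,0,-0.15],"delta_rot": [0,0,0],"fingers": -0.4},{"slide": [0,0,-0.25],"delta_rot": [0,0,0],"fingers": -0.4},{"slide": [0,0,-0.25],"delta_rot": [0,0,0],"fingers": -0.4},{"slide": [-0.2,0,0],"delta_rot": [0,0,0],"fingers": -1},{"slide": [-0.28,0,0],"delta_rot": [0,0,0],"fingers": -1}])

```text
time_s: 40.4
tcp_pos: [0.5503, -0.3836, 0.1465]
eef_rot: [-180.0, 0.0, -106.8]
contact_force: [-0.2, 1.1, -0.1]
gripper_width: 0.0118
gripper_force: 0.0
```

Request:
play_rows(rows=[{"slide": [-0.28,0,0],"delta_rot": [0,0,0],"fingers": -1},{"slide": [0,0,0],"delta_rot": [0,0,0],"fingers": -1},{"slide": [0,0,0],"delta_rot": [0,0,0],"fingers": -1}])

```text
time_s: 40.78
tcp_pos: [0.5626, -0.3433, 0.1463]
eef_rot: [180.0, -0.0, -106.6]
contact_force: [-0.3, -0.6, 0.1]
gripper_width: 0.0008
gripper_force: 0.0
```

```bash
python3 - <<'E'
from h import *
from plant import r
c,st=wrist("w14");print(st["tcp_pos"].round(4),st["eef_rot"].round(2),st["gripper_width"])
R=Ro.from_euler("xyz",st["eef_rot"],degrees=True)
C=np.array([.5546,-.3712]);y=np.radians(-106.6);X=np.array([np.cos(y),np.sin(y)]);Y=np.array([-X[1],X[0]])
d=st["tcp_pos"][:2]-C;print("tcp in box",(X@d).round(4),(Y@d).round(4))
P=lambda x,yy,z:np.r_[C+x*X+yy*Y,z]
for a,rc,k in blobs(c["image"],"red",30): print("red",a,cv2.boundingRect(k))
print("expect upright free end at px",proj(c,P(.0405,0,.105),st),proj(c,P(.0665,0,.105),st),"disc",proj(c,P(.0815,0,.094),st),"hinge",proj(c,P(.0405,0,.028),st))
print("expect toggle tip off/on px",proj(c,P(-.0082,0,.046),st),proj(c,P(.0082,0,.046),st))
g=cv2.cvtColor(c["image"],cv2.COLOR_BGR2GRAY)
u=proj(c,P(0,0,.04),st)[0].round().astype(int);print(u);print(g[u[1]-36:u[1]+40:4,u[0]-24:u[0]+25:4])
s=r.capture("side");
for a,rc,k in blobs(s["image"],"red",30):
    x,yy,w,h=cv2.boundingRect(k)
    if 290<x<350 and yy>230: print("side red",a,(x,yy,w,h),"expect free end",proj(s,P(.05,0,.105)),"hinge",proj(s,P(.0405,0,.028)))
E
```

```text
[ 0.5626 -0.3433  0.1463] [ 1.7999e+02 -1.0000e-02 -1.0663e+02] 0.0008089114673062339
tcp in box -0.029 -0.0003
red 209.0 (118, 258, 26, 17)
red 2468.0 (286, 38, 59, 75)
expect upright free end at px [[316.88253804 114.75694379]] [[316.80176412  74.84200895]] disc [[316.84176663  53.26390608]] hinge [[317.31797841 112.02524229]]
expect toggle tip off/on px [[317.33794676 168.79928241]] [[317.30433539 150.37240781]]
[317 159]
[[138 138 138 135 120 126 135 134 134 132 135 134 133]
 [138 137 137 137 136 138 135 135 133 133 134 134 135]
 [138 138 137 137 136 136 135 133 132 132 132 132 133]
 [138 137 136 136 136 135 135 133 132 131 131 132 132]
 [137 137 136 136 135 136 135 132 131 131 131 130 131]
 [135 135 134 136 136 135 134 133 131 131 131 131 132]
 [136 134 134 133 134 134 121 133 133 132 130 131 131]
 [136 134 134 134 132 164 162 160 131 131 129 129 132]
 [134 134 134 134 163 162 121 159 151 130 127 129 131]
 [132 132 133 133 160 151 113 155 148 130 129 130 131]
 [131 132 132 133 134 148 114 113 129 131 131 131 132]
 [132 132 132 132 131 126 163 107  95 131 130 129 130]
 [133 133 132 131 131 127 121  83 131 131 129 130 130]
 [132 132 131 130 131 129 130 130 130 131 130 130 130]
 [132 131 131 131 130 129 130 131 130 130 131 131 130]
 [132 131 132 131 129 129 130 130 130 128 130  97 129]
 [132 131 131 131 128 128 129 130 122  82  82  82  81]
 [ 68 115  97 131 130 128 129 122  81  82  81  80  80]
 [ 71  64  82  82  81  82  82  82  81  80  80  81  80]]
side red 367.0 (304, 274, 17, 28) expect free end [[311.80840767 276.04375497]] hinge [[313.70211202 294.59686424]]
```

The cover stands upright, matching the expected pixels, and the toggle shows as off at row ~169. With the fingers shut at box x=-29 mm, I'll descend beside the toggle.

Request:
play_rows(rows=[{"slide": [0,0,0.25],"delta_rot": [0,0,0],"fingers": -1},{"slide": [0,0,0.25],"delta_rot": [0,0,0],"fingers": -1},{"slide": [0,0,0.25],"delta_rot": [0,0,0],"fingers": -1},{"slide": [0,0,0.15],"delta_rot": [0,0,0],"fingers": -1},{"slide": [0,0,0.05],"delta_rot": [0,0,0],"fingers": -1},{"slide": [0,0,0.03],"delta_rot": [0,0,0],"fingers": -1},{"slide": [0,0,0],"delta_rot": [0,0,0],"fingers": -1}])

```text
time_s: 41.75
tcp_pos: [0.5631, -0.3438, -0.0002]
eef_rot: [-179.9, -0.0, -106.7]
contact_force: [-0.4, 0.6, 0.5]
gripper_width: 0.0004
gripper_force: 0.0
```

Request:
play_rows(rows=[{"slide": [0.03,0,0],"delta_rot": [0,0,0],"fingers": -1},{"slide": [0.03,0,0],"delta_rot": [0,0,0],"fingers": -1},{"slide": [0.03,0,0],"delta_rot": [0,0,0],"fingers": -1},{"slide": [0.03,0,0],"delta_rot": [0,0,0],"fingers": -1},{"slide": [0.03,0,0],"delta_rot": [0,0,0],"fingers": -1},{"slide": [0,0,0],"delta_rot": [0,0,0],"fingers": -1}])

```text
time_s: 42.5
tcp_pos: [0.5574, -0.3631, -0.0007]
eef_rot: [-179.9, 0.1, -106.7]
contact_force: [4.5, 12.8, 4.2]
gripper_width: 0.0008
gripper_force: 6.4
```

A 13 N resistance means it has hit something solid, probably the toggle's end stop. I'll back off and look at the toggle.

Request:
play_rows(rows=[{"slide": [-0.06,0,0],"delta_rot": [0,0,0],"fingers": -1},{"slide": [-0.06,0,-0.05],"delta_rot": [0,0,0],"fingers": -1},{"slide": [0,0,-0.3],"delta_rot": [0,0,0],"fingers": -1},{"slide": [0,0,-0.3],"delta_rot": [0,0,0],"fingers": -1},{"slide": [0,0,-0.34],"delta_rot": [0,0,0],"fingers": -1},{"slide": [0,0,0],"delta_rot": [0,0,0],"fingers": -1},{"slide": [0,0,0],"delta_rot": [0,0,0],"fingers": -1}])

```text
time_s: 43.38
tcp_pos: [0.5611, -0.3474, 0.1478]
eef_rot: [-180.0, 0.0, -106.7]
contact_force: [-0.5, -0.1, 0.4]
gripper_width: 0.0004
gripper_force: 0.0
```

```bash
python3 - <<'E'
from h import *
c,st=wrist("w15");print(st["tcp_pos"].round(4))
C=np.array([.5546,-.3712]);y=np.radians(-106.6);X=np.array([np.cos(y),np.sin(y)]);Y=np.array([-X[1],X[0]])
P=lambda x,yy,z:np.r_[C+x*X+yy*Y,z]
print("tip off/on",proj(c,P(-.0082,0,.046),st),proj(c,P(.0082,0,.046),st))
for a,rc,k in blobs(c["image"],"red",30): print("red",a,cv2.boundingRect(k))
g=cv2.cvtColor(c["image"],cv2.COLOR_BGR2GRAY).astype(int)
for w,s_ in((load("w14.npy"),"before"),(c,"after")):
    g=cv2.cvtColor(w["image"],cv2.COLOR_BGR2GRAY).astype(int);sub=g[130:190,296:340];m=abs(sub-132)>12
    yy,xx=np.nonzero(m);print(s_);print("\n".join("".join("#" if b else "." for b in r_) for r_ in m[::2,::1]))
E
```

```text
[ 0.5611 -0.3474  0.1478]
tip off/on [[317.04836222 173.23869091]] [[316.99586525 155.03551688]]
red 177.5 (119, 262, 26, 13)
red 2425.0 (286, 45, 59, 73)
before
............................................
............................................
............................................
............................................
............................................
............................................
............................................
............................................
............................................
.................###...##...................
................#############...............
..............###############...............
.............##################.............
.............#####.#####.#####..............
.............#################.#............
............##################..............
.............##################.............
................#.#....######...............
................#..###...#####..............
................#..####..#####..............
.................#......#####.........
[... 1067 characters left out ...]
.#..######...............
............########..########..............
............############.######.............
............##########..#####.#.............
.............#################..............
...............##############...............
................#######.....................
............................................
............................................
............................................
............................................
............................................
............................................
..............................####.#####..##
..............................##############
.............................###############
```

The toggle has moved from the off side to the on side. I'll pin down the ball's position to make sure it is fully over.

```bash
python3 - <<'E'
from h import *
for n in("w14","w15"):
    c=load(n+".npy");g=cv2.cvtColor(c["image"],cv2.COLOR_BGR2GRAY).astype(int);r0=146;print(n)
    for y in range(146,178): print(y," ".join(f"{v:3d}" for v in g[y,306:330]))
    b=cv2.resize(g[140:182,296:340].astype(np.uint8),None,fx=6,fy=6,interpolation=cv2.INTER_CUBIC)
    h=cv2.HoughCircles(b,cv2.HOUGH_GRADIENT,1,10,param1=80,param2=12,minRadius=22,maxRadius=40)
    if h is not None: print([(round(x/6+296,1),round(y/6+140,1),round(q/6,1)) for x,y,q in h[0][:5]])
E
```

```text
w14
146 135 135 136 135 136 135 134 134 134 133 133 132 132 132 132 132 133 133 132 133 133 131 131 131
147 135 134 135 134 135 135 134 134 134 133 130 121 132 132 131 133 132 132 132 133 133 133 132 132
148 134 134 134 134 134 134 132 117 109 113 140 137 121 116 100 121 133 132 132 132 133 133 133 132
149 134 134 134 134 134 133 131 145 157 163 163 163 161 158 147 140 123 132 132 132 133 132 132 131
150 134 134 134 134 133 135 168 165 166 166 165 165 164 163 162 161 149 102 102 133 133 133 131 131
151 134 134 134 132 132 165 163 164 163 163 163 162 161 161 160 160 159 145 106 131 131 131 131 131
152 134 134 134 137 163 164 164 163 163 162 162 162 161 160 160 160 159 157 147 120 131 131 130 129
153 134 134 138 155 166 165 164 164 164 164 163 163 162 161 161 161 160 160 158 145 113 131 130 129
154 134 132 131 163 164 163 163 162 163 162 162 161 160 160 160 159 159 159 158 148 108 131 130 130
155 134 132 132 163 163 163 162 162 159 147 129 121 131 150 159 159 158 158 157 151 119 131 131 130
156 133 134 141 161 160 161 160 157 137 113 115 113 108 109 133 156 156 156 156 149 121 130 130 
[... 4607 characters left out ...]

171 131 131 130 131 131 130 129 129 131 132 127 101 118 129 129 130 129 131 130 131 130 130 130 131
172 131 130 130 131 131 131 130 130 131 130 130 128 129 129 130 129 130 130 130 130 130 131 130 129
173 131 130 130 129 130 130 131 130 130 130 129 130 129 129 130 130 130 130 131 130 130 130 130 130
174 130 130 129 129 130 130 130 130 130 130 129 129 129 130 129 130 130 130 130 130 130 130 130 130
175 131 131 131 130 131 130 130 129 128 129 129 128 129 130 130 131 130 130 130 130 130 130 130 130
176 131 131 131 130 130 131 130 129 129 128 129 129 128 130 129 130 130 129 129 129 130 130 130 130
177 131 130 130 130 131 130 130 129 130 129 129 129 129 130 130 130 129 129 130 129 129 129 129 130
```

The ball is at row 156.3, mirrored against the off position, and the 13 N was the end stop, so the toggle is on. Now to re-grasp the disc and close the cover.

```bash
python3 - <<'E'
from h import *
plan([.5322,-.4532,.1478],-106.6,3)
E
```

```text
0 slide [0.244, -0.007, -0.002] rot [0.006, 0.001, -0.005]
2 slide [0.244, -0.007, -0.002] rot [0.006, 0.001, -0.005]
dist/row mm 36.55067789244786 dyaw 0.07535131983570409
```

Request:
play_rows(rows=[{"slide": [0.244,-0.005,0],"delta_rot": [0,0,0],"fingers": -0.4},{"slide": [0.244,-0.005,0],"delta_rot": [0,0,0],"fingers": -0.4},{"slide": [0.244,-0.005,0],"delta_rot": [0,0,0],"fingers": -0.4},{"slide": [0,0,0.2],"delta_rot": [0,0,0],"fingers": -0.4},{"slide": [0,0,0.2],"delta_rot": [0,0,0],"fingers": -0.4},{"slide": [0,0,0.2],"delta_rot": [0,0,0],"fingers": -0.4},{"slide": [0,0,0.06],"delta_rot": [0,0,0],"fingers": -0.4},{"slide": [0,0,0],"delta_rot": [0,0,0],"fingers": -0.4}])

```text
time_s: 44.42
tcp_pos: [0.5316, -0.4533, 0.0477]
eef_rot: [179.9, 0.0, -106.7]
contact_force: [-0.4, -0.5, 0.3]
gripper_width: 0.0263
gripper_force: 0.0
```

Request:
play_rows(rows=[{"slide": [0,0,0],"delta_rot": [0,0,0],"fingers": -1},{"slide": [0,0,0],"delta_rot": [0,0,0],"fingers": -1},{"slide": [0,0,0],"delta_rot": [0,0,0],"fingers": -1},{"slide": [0,0,0],"delta_rot": [0,0,0],"fingers": -1}])

```text
time_s: 44.92
tcp_pos: [0.532, -0.454, 0.0496]
eef_rot: [-180.0, -0.0, -106.7]
contact_force: [-2.2, -1.8, 5.1]
gripper_width: 0.0096
gripper_force: 15.0
```

Pinched again. Running the arc in reverse.

Request:
play_rows(rows=[{"slide": [-0.045,0,-0.027],"delta_rot": [0,0,0],"fingers": -1},{"slide": [-0.047,0,-0.022],"delta_rot": [0,0,0],"fingers": -1},{"slide": [-0.049,0,-0.017],"delta_rot": [0,0,0],"fingers": -1},{"slide": [-0.05,0,-0.012],"delta_rot": [0,0,0],"fingers": -1},{"slide": [-0.051,0,-0.007],"delta_rot": [0,0,0],"fingers": -1},{"slide": [-0.052,0,-0.002],"delta_rot": [0,0,0],"fingers": -1},{"slide": [0,0,0],"delta_rot": [0,0,0],"fingers": -1}])

```text
time_s: 45.8
tcp_pos: [0.5446, -0.4103, 0.0623]
eef_rot: [180.0, 0.0, -106.6]
contact_force: [-4.5, 0.6, 6.8]
gripper_width: 0.01
gripper_force: 15.0
```

Request:
play_rows(rows=[{"slide": [-0.052,0,0.003],"delta_rot": [0,0,0],"fingers": -1},{"slide": [-0.051,0,0.008],"delta_rot": [0,0,0],"fingers": -1},{"slide": [-0.05,0,0.013],"delta_rot": [0,0,0],"fingers": -1},{"slide": [-0.049,0,0.018],"delta_rot": [0,0,0],"fingers": -1},{"slide": [-0.046,0,0.023],"delta_rot": [0,0,0],"fingers": -1},{"slide": [-0.044,0,0.028],"delta_rot": [0,0,0],"fingers": -1},{"slide": [0,0,0],"delta_rot": [0,0,0],"fingers": -1}])

```text
time_s: 46.68
tcp_pos: [0.557, -0.3673, 0.0477]
eef_rot: [179.9, 0.1, -106.6]
contact_force: [-3.1, 4.1, 4.9]
gripper_width: 0.01
gripper_force: 15.0
```

Request:
play_rows(rows=[{"slide": [-0.041,0,0.032],"delta_rot": [0,0,0],"fingers": -1},{"slide": [-0.038,0,0.036],"delta_rot": [0,0,0],"fingers": -1},{"slide": [-0.034,0,0.04],"delta_rot": [0,0,0],"fingers": -1},{"slide": [-0.03,0,0.043],"delta_rot": [0,0,0],"fingers": -1},{"slide": [0,0,0],"delta_rot": [0,0,0],"fingers": -1}])

```text
time_s: 47.3
tcp_pos: [0.5629, -0.3465, 0.0242]
eef_rot: [179.9, 0.1, -106.6]
contact_force: [-2.7, 4.1, 3.0]
gripper_width: 0.0097
gripper_force: 15.0
```

Nearly closed. Pressing down slightly, still pinched, to seat it fully.

Request:
play_rows(rows=[{"slide": [0,0,0.012],"delta_rot": [0,0,0],"fingers": -1},{"slide": [0,0,0],"delta_rot": [0,0,0],"fingers": -1},{"slide": [0,0,0],"delta_rot": [0,0,0],"fingers": -1}])

```text
time_s: 47.68
tcp_pos: [0.5631, -0.346, 0.023]
eef_rot: [179.9, 0.1, -106.6]
contact_force: [-2.4, 9.1, 5.8]
gripper_width: 0.0098
gripper_force: 15.0
```

Request:
play_rows(rows=[{"slide": [0,0,0.012],"delta_rot": [0,0,0],"fingers": -1},{"slide": [0,0,0],"delta_rot": [0,0,0],"fingers": -1},{"slide": [0,0,0],"delta_rot": [0,0,0],"fingers": -1}])

```text
time_s: 48.05
tcp_pos: [0.5632, -0.346, 0.0221]
eef_rot: [179.9, 0.1, -106.6]
contact_force: [-4.0, 10.5, 12.0]
gripper_width: 0.0099
gripper_force: 15.0
```

It presses back with 12 N, so it's against its stop. Releasing and comparing with the closed view from before.

Request:
play_rows(rows=[{"slide": [0,0,0],"delta_rot": [0,0,0],"fingers": -0.2},{"slide": [0,0,0],"delta_rot": [0,0,0],"fingers": -0.2},{"slide": [0,0,0],"delta_rot": [0,0,0],"fingers": -0.2},{"slide": [0,0,-0.15],"delta_rot": [0,0,0],"fingers": -0.2},{"slide": [0.01,0,-0.25],"delta_rot": [0,0,0],"fingers": -0.2},{"slide": [0.01,0,-0.25],"delta_rot": [0,0,0],"fingers": -0.2},{"slide": [0,0,0],"delta_rot": [0,0,0],"fingers": -0.2},{"slide": [0,0,0],"delta_rot": [0,0,0],"fingers": -0.2}])

```text
time_s: 49.05
tcp_pos: [0.5624, -0.3515, 0.1186]
eef_rot: [180.0, 0.0, -106.7]
contact_force: [-0.3, 0.2, -0.9]
gripper_width: 0.0349
gripper_force: 0.0
```

```bash
python3 - <<'E'
from h import *
from plant import r
c,st=wrist("w16");print(st["tcp_pos"].round(4),st["eef_rot"].round(2))
a=load("w13.npy")
for w in(a,c):
    s=w["st"];R=Ro.from_euler("xyz",s["eef_rot"],degrees=True)
    x,y,ww,h=max((cv2.boundingRect(k) for _,_,k in blobs(w["image"],"red",500)),key=lambda b:b[2]*b[3])
    q=onz(w,[(x+ww/2,y),(x+ww/2,y+h),(x,y+h/2),(x+ww,y+h/2)],.054,s)[:,:2];print((x,y,ww,h),q.round(4).tolist(),np.linalg.norm(q[1]-q[0]).round(4),np.linalg.norm(q[3]-q[2]).round(4))
    X=[.5555,-.3455]
t=r.capture("top");s=r.capture("side");s0=load("side0.npy");t0=load("top0.npy")
for n,im in(("t0",t0),("t",t),("s0",s0),("s",s)):
    for col in("red","yellow","orange"):
        for ar,rc,k in blobs(im["image"],col,25):
            u,v=rc[0]
            if (n[0]=="t" and 180<u<450 and 150<v<290) or (n[0]=="s" and 250<u<400 and 140<v<320): print(n,col,ar,np.round(rc[0],1),end="; ")
    print()
E
```

```text
[ 0.5624 -0.3515  0.1186] [ 1.7999e+02  2.0000e-02 -1.0669e+02]
(291, 120, 52, 101) [[0.5431, -0.4109], [0.5664, -0.3334], [0.5739, -0.3796], [0.5347, -0.3679]] 0.0809 0.0409
(293, 126, 52, 100) [[0.544, -0.4091], [0.5671, -0.3318], [0.5747, -0.3779], [0.5354, -0.3661]] 0.0806 0.041
t0 red 120.0 [355.1 242. ]; t0 red 33.0 [225.2 215.3]; t0 red 223.5 [419.  210.1]; t0 red 26.5 [222.2 203.5]; t0 yellow 134.0 [415.7 253.9]; t0 yellow 36.5 [204.3 223.3]; t0 yellow 30.5 [200.4 211.1]; t0 orange 290.5 [227.5 169.5]; 
t red 154.5 [229.6 225.3]; t red 59.0 [411.9 208.8]; t red 26.5 [222.2 203.5]; t yellow 159.5 [208.2 233. ]; t yellow 28.0 [200.6 211.2]; t orange 290.5 [227.8 169.8]; 
s0 red 286.0 [317.7 277.3]; s0 red 182.0 [279.7 240.8]; s0 red 32.0 [307.5 164.5]; s0 yellow 251.0 [263.2 287.9]; s0 orange 58.0 [346.5 169. ]; 
s red 279.0 [317.6 277.7]; s yellow 51.0 [291.9 159.5]; s orange 58.0 [346.5 169. ];
```

Everything checks out: the cover looks as it did when closed, both modules are seated, and the bystanders haven't moved. Handing in.

```bash
python3 -c "
from plant import r
print(r.close_job())"
```

```text
the job is handed in; nothing more can be done
None
```

I handed the job in at about 49 s: the red and yellow modules are clamped in their cradles (no blue module was there), the toggle is on, the cover is closed again, and the tape roll hasn't moved (I didn't measure the two bottles again at the end); the hand-in returned no verdict.

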